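Exchange a hemmed-in house on a model railway

TASK

Replace the worn-out red-roofed house on the landscape tile: first stand the water tower and the tree, which hem it in, on the teal mat; then lift the old house into the orange tray, and set the replacement house with the dark roof squarely on the middle of the empty plot, lengthwise as the old one stood. Finally put the water tower and the tree back, each on the very gravel round it came from, everything upright, and leave the goods wagon alone.

Things in the scene. Friction and masses are not known exactly. Their poses are not given: they have to be found in the camera images.
- old_house_center (a point): the worn-out model house that now stands on the plot of the tile, cream walls and red roof, 50 x 100 mm in plan (x by y), walls plain and vertical up to 52 mm, gable roof above them with its ridge along y at 72 mm; about 120 g. The point is on its centre line, 36 mm above its underside; z up, y along its length. Front and back are alike.
- new_house_center (a point): the replacement house waiting on the bare table top, yellow walls and dark blue-grey roof, 50 x 100 mm in plan (x by y), walls plain and vertical up to 52 mm, gable roof above them with its ridge along y at 72 mm; about 120 g. The point is on its centre line, 36 mm above its underside; z up, y along its length. Front and back are alike, so either way round is right.
- tower_grip (a point): model water tower, blue cylindrical tank on a brick shaft: 115 mm high, tank 48 mm across with vertical sides from 50 to 100 mm above the underside, round foot 44 mm across; about 150 g. The point is on its axis, at mid-tank, 75 mm above its underside; z up. It stands on one of the tile's two gravel rounds, close beside the old house.
- tree_grip (a point): rigid moulded broadleaf tree, yellow-green crown on a brown trunk: 115 mm high, crown 48 mm across with vertical sides from 56 to 94 mm above the underside, round foot 44 mm across; about 120 g. The point is on its axis, at mid-crown, 75 mm above its underside; z up. It stands on the other gravel round.
- tile: fixed green landscape tile, 190 x 130 x 6 mm (x by y by height), origin at the centre of its underside, z up. In its middle the pale rectangular plot (56 x 106 mm, long side along y) centred on the origin; on it the house stands with its length along the tile's y. Two round gravel patches at x = +63 and x = -63 mm, y = 0: on these the tower and the tree stand, about 14 mm clear of the house's long walls.
- mat: fixed teal felt-covered parking mat, 110 x 190 x 4 mm (x by y by height), empty; origin at the centre of its underside, z up.
- tray: fixed shallow orange tray, empty, 90 x 140 mm outside (x by y), 12 mm high, walls and floor 5 mm thick; origin at the centre of its underside, z up. A house fits inside with its length along the tray's y.
- wagon_center (a point): a bystander: brown covered goods wagon with a flat grey roof, 33 x 110 x 43 mm standing on the table, to be left alone; the point is at its centre, y along its length.

How it is judged:
By the outcome, as a careful person would: the job done as asked, in the order asked, and still so for the second after the job is handed in, with the robot touching nothing.
It also fails if it takes over 144 s, if anything falls off the work surface, if the arm or the gripper's body presses on something with over 40 N, if the wrist force passes 120 N, or if a joint passes its speed limit or range.

ROBOT

A 6-joint arm with a two-finger parallel gripper is mounted at the origin on the work surface. World frame = base frame: x ahead of the robot, y to its left, z up, the work surface at z = 0. Lengths are in mm, angles in rad, forces in N, time in s.
With the tool pointing down it reaches from about 400 to 925 mm from the base axis. Payload 12.5 kg.
Tool frame: the origin (TCP) lies where the fingers leave the gripper's body, on its centre line; the fingertips stand 78 mm ahead of it and the grasp point (between the pads) lies 59 mm ahead of it; z points along the fingers, y is the direction in which the jaws open and shut (so a half turn about z gives the same grasp; the last joint's range is limited). The gripper opens to 95 mm and grips with 3 to 60 N. Pads are 20 mm wide; open, the fingers measure 119 mm over their backs; the gripper's body (75 mm by 180 mm) begins 59 mm behind the grasp point.
Start: joints at [-1.357, 0.491, 1.559, -0, 1.092, -0.106], TCP at [196.507, -593.315, 292.261] pointing down, gripper open.
Joint ranges: [-3.1, 3.1], [-0.84, 2.19], [0.05, 2.79], [-1.13, 4.28], [0.06, 2.93], [-2.69, 2.69]. Speed limits (rad/s): [2.22, 2.22, 2.79, 3.14, 3.14, 3.14].

INTERFACE

Orientations are given as [roll, pitch, yaw] about the fixed x, y, z axes, in that order (R = Rz(yaw) Ry(pitch) Rx(roll)).
In Python, from cell import env, viewer, ticket, search_frame gives the robot as it stands.
- The arm moves only by the shell command python3 -m inch 'ROWS'. ROWS is a JSON object of lists of equal length, an entry for each row: "hand": the opening, from 0 (shut) to 1 (fully open); "delta_pos": the shift along the tool's x, y, z in cm, a list of three; "turn": the turn about the tool's z in rad. A call has 1 to 20 rows; each row shifts and turns the commanded pose from where the row before left it, along the tool's axes as they then stand; what a row does not reach is not made up. A row lasts 1/10 s, in which the tool goes at most 50 mm and 8.59 degrees, less where a joint would pass 70% of its speed; a pose out of reach is approached as far as the arm can. A call is refused whole if a number of a shift passes 5 or a number of a turn 0.15, either way. A call with a gripper value outside its range is refused whole. The fingers move at their own pace and stop on an object; the grip force is fixed at half the most. Time passes only in rows, so rows that do not move let the fingers close. It gives the time, the measured TCP pose, the force and the opening at its end, in the units of the state.
- env.state(): the state, without advancing time (a new reading comes with each control period).
- viewer.read_camera(name): name is "side" or "top"; returns (picture, depth): 400x640x3 uint8, blue, green, red; 400x640 float32, mm along the optical axis (not along the pixel's ray), 0 where there is no reading.
- viewer.get_calibration(name): a dict with "fx", "fy", "cx", "cy" (pixels), "k1" (the pictures are not rectified: a ray, as slopes to the right and down, at radius r is drawn at 1 + k1 r^2 times it, then the intrinsics apply), "T" (4x4, takes a point from camera to world coordinates). Camera axes: x right, y down, z forward; pixel columns grow to the right and rows downward; lengths in mm; the calibration is good to about 2 mm. A picture is of the moment at which its call begins. get_calibration takes no time and is no camera call.
- ticket.job_done(): hands the job in, once; it reports no verdict.
Trained networks look in the newest picture that a camera, given by its name, has taken for a name from the list of things; names that differ only in an ending like _2 or _b are one class to them, and where a whole thing is asked for, a point or a joint stands for the part that bears it (a point fixed in the world has none). Each returns a list of dicts, best first, with "p" (0 to 1); they miss things now and then, are a little off and sometimes report something else, mostly with a low value. They report only what shows in the picture. A call takes as long as a camera call.
- search_frame(camera, label): "centre" ([column, row] in pixels, amid what is visible of it).
The state is a dict: "t": time; "joints": joint angles; "qvel": joint speeds; "tau": joint torques, N m; "eef_pos": TCP position; "tcp_rot": TCP orientation; "ft_force": force on the tool from outside, world axes, zero at the start; "moment": the same for the moment, N m; "opening": opening from 0.0 (shut) to 1.0 (fully open).
Only numpy, scipy, OpenCV 4.12 (cv2) and the standard library are available. Lean on these libraries where they do the work, as an engineer would, in place of code of your own. Each camera call takes 0.05 s, during which the arm holds its last target.

## Working session

There is one attempt and no reset: what is moved stays moved. The work goes in short steps, Python scripts to look and compute and a shell command to move; the robot and the scene stay as the last step left them, time stands still between calls to the robot, and variables do not carry over. Pictures are saved under pics/ and viewed, and the job is handed in when it is done.

```bash
ls; mkdir -p pics; python3 - <<'E'
from cell import env, viewer, ticket, search_frame
import cv2, numpy as np
s=env.state(); print({k:np.round(v,3).tolist() for k,v in s.items()})
for n in ("top","side"):
    c=viewer.get_calibration(n); print(n,{k:np.round(v,4).tolist() for k,v in c.items()})
    p,d=viewer.read_camera(n); cv2.imwrite(f"pics/{n}0.png",p); np.save(f"/tmp/{n}0.npy",d)
    for l in ["old_house_center","new_house_center","tower_grip","tree_grip","tile","mat","tray","wagon_center"]:
        print(n,l,[(np.round(r["centre"],1).tolist(),round(r["p"],2)) for r in search_frame(n,l)[:3]])
E
```

```text
pics
{'t': 0.0, 'joints': [-1.357, 0.492, 1.559, -0.0, 1.092, -0.106], 'qvel': [0.002, 0.001, -0.001, 0.0, 0.0, 0.002], 'tau': [0.002, -61.263, -25.818, 0.069, 0.048, -0.0], 'eef_pos': [196.463, -593.146, 291.672], 'tcp_rot': [-3.141, -0.0, 0.32], 'ft_force': [-0.202, -0.493, -0.443], 'moment': [0.067, -0.023, 0.008], 'opening': 1.001}
top {'fx': 364.8775, 'fy': 364.8775, 'cx': 316.9559, 'cy': 208.859, 'k1': 0.02, 'T': [[0.0053, -0.9982, 0.059, 464.6759], [-0.9999, -0.0046, 0.0132, -19.6444], [-0.0129, -0.0591, -0.9982, 900.7534], [0.0, 0.0, 0.0, 1.0]]}
top old_house_center [([296.6, 179.3], 0.72)]
top new_house_center [([434.7, 253.9], 0.66)]
top tower_grip [([293.5, 151.4], 0.88)]
top tree_grip [([298.2, 205.8], 0.63)]
top tile []
top mat [([197.6, 252.7], 0.6)]
top tray [([439.9, 177.2], 0.92)]
top wagon_center []
side {'fx': 433.9594, 'fy': 433.9594, 'cx': 316.3265, 'cy': 196.4217, 'k1': -0.0203, 'T': [[-0.9994, -0.0094, 0.0347, 480.2757], [-0.0345, 0.5215, -0.8526, 849.2024], [-0.01, -0.8532, -0.5215, 590.367], [0.0, 0.0, 0.0, 1.0]]}
side old_house_center [([288.5, 218.5], 0.65)]
side new_house_center [([348.4, 159.4], 0.65)]
side tower_grip [([255.1, 209.5], 0.56)]
side tree_grip [([313.5, 205.9], 0.6)]
side tile [([296.2, 238.0], 0.62)]
side mat [([366.3, 312.8], 0.63), ([290.2, 219.3], 0.25)]
side tray [([292.2, 162.9], 0.87)]
side wagon_center [([269.8, 308.0], 0.74)]
```

View pics/top0.png

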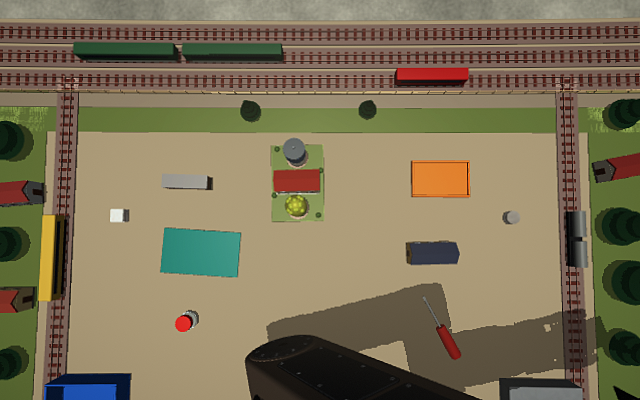

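View pics/side0.png

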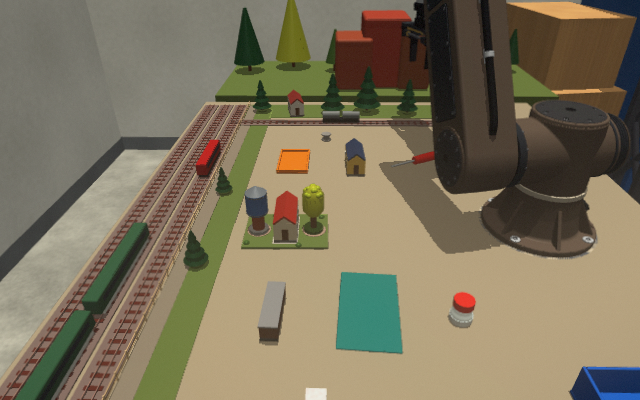

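```bash
cat > h.py <<'E'
import cv2, numpy as np
from cell import env, viewer, ticket, search_frame
def world(cam,d):
    c=viewer.get_calibration(cam); h,w=d.shape
    uv=np.stack(np.meshgrid(np.arange(w),np.arange(h)),-1).reshape(-1,1,2).astype(np.float64)
    K=np.array([[c["fx"],0,c["cx"]],[0,c["fy"],c["cy"]],[0,0,1.]])
    n=cv2.undistortPoints(uv,K,np.array([c["k1"],0,0,0,0.])).reshape(h,w,2)
    P=np.dstack([n*d[...,None],d]); T=np.array(c["T"])
    W=P@T[:3,:3].T+T[:3,3]; W[d<=0]=np.nan
    return W
def rect(pts):
    (cx,cy),(a,b),an=cv2.minAreaRect(pts.astype(np.float32)[:,:2]); 
    if a<b: a,b,an=b,a,an+90
    return np.round([cx,cy,a,b,(an+90)%180-90],1).tolist()
def circ(xy):
    A=np.c_[2*xy,np.ones(len(xy))]; s=np.linalg.lstsq(A,(xy**2).sum(1),rcond=None)[0]
    return s[:2],np.sqrt(s[2]+s[:2]@s[:2])
E
python3 - <<'E'
from h import *
for n in ("top","side"):
    p=cv2.imread(f"pics/{n}0.png"); d=np.load(f"/tmp/{n}0.npy"); W=world(n,d)
    roi=W[...,2]; tb=(W[...,0]>380)&(W[...,0]<860)&(abs(W[...,1])<420)
    print(n,"zero",(d==0).mean(),"table z",np.nanmedian(roi[tb&(abs(roi)<15)]))
    hsv=cv2.cvtColor(p,cv2.COLOR_BGR2HSV)
    def seeds(u,v,r=2): return np.nanmedian(W[v-r:v+r+1,u-r:u+r+1].reshape(-1,3),0).round(1), p[v,u]
    pts={"top":dict(tower=(294,151),old=(297,181),tree=(297,206),tile=(278,190),mat=(201,252),tray=(440,178),new=(433,253),wagon=(186,182)),
     "side":dict(tower=(257,188),old=(287,215),tree=(314,190),tile=(270,242),mat=(366,312),tray=(293,162),new=(355,150),wagon=(272,305))}[n]
    for k,(u,v) in pts.items(): print(n,k,*seeds(u,v))
    m=tb&(roi>15)&(roi<140)
    N,L,S,C=cv2.connectedComponentsWithStats(m.astype(np.uint8),connectivity=4)
    for i in range(1,N):
        if S[i,4]>60:
            q=W[L==i]; print(n,"blob",S[i,:5],"zmax",q[:,2].max().round(1),rect(q))
    for k,lo,hi in (("mat",(80,100,40),(95,255,255)),("tray",(5,180,120),(18,255,255)),("tile",(35,60,40),(75,255,255))):
        q=W[tb&(cv2.inRange(hsv,lo,hi)>0)&(roi<30)]; print(n,k,len(q),rect(q),np.nanmedian(q[:,2]))
E
```

```text
top zero 0.00397265625 table z 0.1726283191467246
top tower [636.9  41.3 115.9] [110 112 107]
top old [577.3  37.3  72.1] [ 38  50 153]
top tree [516.9  33.7 118.9] [ 55 174 174]
top tile [557.9  83.1  58.3] [ 36  47 159]
top mat [410.4 275.8   3.6] [126 144  52]
top tray [ 594.9 -310.3    4.9] [ 49 131 225]
top new [ 415.5 -270.3   68.4] [66 54 51]
top wagon [577.8 302.7  42.5] [146 155 157]Traceback (most recent call last):
  File "<stdin>", line 15, in <module>
  File "h.py", line 12, in rect
    (cx,cy),(a,b),an=cv2.minAreaRect(pts.astype(np.float32)[:,:2]);
                     ~~~~~~~~~~~~~~~^^^^^^^^^^^^^^^^^^^^^^^^^^^^^^
cv2.error: OpenCV(4.12.0) /io/opencv/modules/imgproc/src/convhull.cpp:143: error: (-215:Assertion failed) total >= 0 && (depth == CV_32F || depth == CV_32S) in function 'convexHull'
```

```bash
sed -i 's/cv2.minAreaRect(pts.astype(np.float32)\[:,:2\])/cv2.minAreaRect(np.ascontiguousarray(pts[:,:2],dtype=np.float32))/' h.py
cat > m.py <<'E'
from h import *
import sys
def measure(n,p,d):
    W=world(n,d)
    z=W[...,2]; tb=(W[...,0]>340)&(W[...,0]<860)&(abs(W[...,1])<420)
    hsv=cv2.cvtColor(p,cv2.COLOR_BGR2HSV)
    def comps(name,m,mn=40):
        N,L,S,C=cv2.connectedComponentsWithStats(m.astype(np.uint8),connectivity=4)
        for i in range(1,N):
            if S[i,4]>mn:
                q=W[L==i]; print(n,name,"n",S[i,4],"px",C[i].round().astype(int),"zmax",q[:,2].max().round(1),"rect",rect(q))
    for k,lo,hi in (("mat",(80,100,40),(95,255,255)),("tray",(5,180,120),(18,255,255)),("tile",(35,60,40),(75,255,255))):
        comps(k,tb&(cv2.inRange(hsv,lo,hi)>0)&(z<30),200)
    comps("z>20",tb&(z>20)&(z<140))
    comps("z>60",tb&(z>60)&(z<140))
    comps("z>85",tb&(z>85)&(z<140))
    return W
if __name__=="__main__":
    for n in ("top","side"):
        if len(sys.argv)>2:
            p=cv2.imread(f"pics/{n}{sys.argv[1]}.png"); d=np.load(f"/tmp/{n}{sys.argv[1]}.npy")
        else:
            p,d=viewer.read_camera(n); cv2.imwrite(f"pics/{n}{sys.argv[1]}.png",p); np.save(f"/tmp/{n}{sys.argv[1]}.npy",d)
        measure(n,p,d)
E
python3 m.py 0 old
```

```text
top mat n 3370 px [200 252] zmax 9.7 rect [410.4, 278.4, 188.8, 107.8, 86.4]
top tray n 2040 px [440 179] zmax 14.9 rect [594.0, -309.6, 139.8, 88.5, -89.8]
top tile n 8077 px [318 120] zmax 30.0 rect [748.1, -0.0, 839.9, 76.7, 89.9]
top tile n 1401 px [304 191] zmax 13.3 rect [583.5, 40.7, 187.2, 126.2, 0.3]
top tile n 333 px [279 159] zmax 13.4 rect [641.8, 88.6, 70.7, 58.1, 19.6]
top z>20 n 1186 px [431  76] zmax 53.4 rect [837.8, -279.9, 168.9, 32.1, -89.5]
top z>20 n 228 px [248 109] zmax 86.0 rect [756.2, 157.5, 37.9, 32.1, -54.9]
top z>20 n 164 px [368 107] zmax 74.2 rect [764.2, -131.8, 31.8, 30.8, 87.6]
top z>20 n 459 px [294 150] zmax 122.2 rect [644.9, 44.6, 48.7, 46.8, -88.3]
top z>20 n 1044 px [296 180] zmax 80.3 rect [582.2, 41.3, 105.2, 51.0, -88.0]
top z>20 n 667 px [185 181] zmax 48.0 rect [581.3, 307.8, 107.6, 33.1, 88.4]
top z>20 n 382 px [295 205] zmax 124.5 rect [521.5, 38.7, 46.5, 45.1, 0.2]
top z>20 n 1128 px [433 253] zmax 74.0 rect [414.9, -276.3, 106.8, 52.5, -89.0]
top z>60 n 45 px [245 104] zmax 86.0 rect [757.0, 158.4, 14.8, 13.7, -50.1]
top z>60 n 454 px
[... 1222 characters left out ...]
3]
side z>20 n 432 px [194 250] zmax 86.0 rect [758.6, 167.7, 42.2, 27.7, 20.3]
side z>20 n 1115 px [272 309] zmax 46.4 rect [581.2, 308.1, 111.3, 33.5, 88.6]
side z>60 n 217 px [355 148] zmax 74.7 rect [413.8, -275.1, 114.3, 35.9, -87.7]
side z>60 n 586 px [313 200] zmax 122.7 rect [520.5, 46.0, 45.6, 39.3, 12.0]
side z>60 n 608 px [256 201] zmax 122.7 rect [645.9, 50.8, 48.7, 42.5, -1.6]
side z>60 n 620 px [286 208] zmax 80.7 rect [582.4, 40.9, 108.9, 49.4, -87.9]
side z>60 n 82 px [191 238] zmax 86.0 rect [758.4, 164.5, 16.0, 11.9, 22.7]
side z>85 n 404 px [313 195] zmax 122.7 rect [520.5, 46.0, 45.6, 39.3, 12.0]
side z>85 n 395 px [256 197] zmax 122.7 rect [646.2, 50.8, 48.3, 42.5, -1.6]
```

```bash
python3 - <<'E'
from h import *
for n in ("top","side"):
    d=np.load(f"/tmp/{n}0.npy"); W=world(n,d)
    for k,c,z0 in (("old",(583,41.5),6),("new",(415,-276),0)):
        x,y,z=W[...,0],W[...,1],W[...,2]
        m=(abs(x-c[0])<30)&(abs(y-c[1])<60)&(z>z0+54)&(z<z0+80)
        P=W[m]
        # roof: z = z_r - s*|u|, u = across coord; fit centre line and yaw by least squares
        from scipy.optimize import least_squares
        def f(q):
            u=(P[:,0]-q[0])*np.cos(q[1])+(P[:,1]-c[1])*np.sin(q[1])
            return P[:,2]-q[2]+q[3]*abs(u)
        r=least_squares(f,[c[0],0.02,z0+72,0.8],loss="soft_l1")
        q=r.x
        v=-(P[:,0]-q[0])*np.sin(q[1])+(P[:,1])*np.cos(q[1])
        e=np.percentile(v,[0.5,99.5])
        print(n,k,len(P),q.round(3),"yaw deg",np.degrees(q[1]).round(2),"resid",np.std(r.fun).round(2),"y ends",e.round(1),e.mean().round(1),(e[1]-e[0]).round(1))
E
```

```text
top old 854 [5.82823e+02 3.10000e-02 7.71330e+01 7.65000e-01] yaw deg 1.76 resid 1.48 y ends [-11.   93.1] 41.1 104.1
top new 885 [4.14968e+02 2.40000e-02 7.05550e+01 7.45000e-01] yaw deg 1.4 resid 1.5 y ends [-328.1 -223.4] -275.8 104.7
side old 621 [5.82408e+02 3.40000e-02 7.88800e+01 7.72000e-01] yaw deg 1.96 resid 2.72 y ends [-11.7  94.5] 41.4 106.2
side new 325 [4.1456e+02 3.0000e-02 7.3403e+01 7.8500e-01] yaw deg 1.71 resid 3.27 y ends [-328.9 -219.1] -274.0 109.8
```

```bash
python3 -m inch '{"hand":[1,1,1,1,1,1,1,1,1,1,1,1],"delta_pos":[[0,0,0],[0,0,0],[2.36,-3.11,0],[2.36,-3.11,0],[2.36,-3.11,0],[2.36,-3.11,0],[2.36,-3.11,0],[2.36,-3.11,0],[2.36,-3.11,0],[2.36,-3.11,0],[2.36,-3.11,0],[2.36,-3.11,0]],"turn":[0.1425,0.1425,0,0,0,0,0,0,0,0,0,0]}'
```

```text
t: 2.1
eef_pos: [422.3, -272.9, 292.4]
tcp_rot: [3.141, -0.0, 0.035]
ft_force: [0.7, -0.0, -0.0]
opening: 0.997
```

```bash
python3 -m inch '{"hand":[1,1,1,1,1,1,1,1,1,1,1,1],"delta_pos":[[2.4,-3.1,0],[2.4,-3.1,0],[2.4,-3.1,0],[2.4,-3.1,0],[2.4,-3.1,0],[2.4,-3.1,0],[2.4,-3.1,0],[2.4,-3.1,0],[2.4,-3.1,0],[1.85,-3.0,0],[0,0,0],[0,0,0]],"turn":[0,0,0,0,0,0,0,0,0,0,0,0]}'; cat > go.py <<'E'
# usage: go.py x y graspz yaw -> shifts in tool axes (cm), turn first
import sys
from h import *
x,y,gz,yaw=map(float,sys.argv[1:]); s=env.state(); p=np.array(s["eef_pos"]); cy=s["tcp_rot"][2]
t=(cy-yaw); d=np.array([x,y,gz+59])-p
for nm,a in (("move at present yaw",cy),("after turn",yaw)):
    print(nm,"x %.2f y %.2f z %.2f cm"%((d[0]*np.cos(a)+d[1]*np.sin(a))/10,(d[0]*np.sin(a)-d[1]*np.cos(a))/10,-d[2]/10))
print("turn %.3f"%t,"pos",p.round(1),"yaw",round(cy,4),"open",s["opening"],"f",np.round(s["ft_force"],1),"t",s["t"])
E
python3 go.py 645.8 44.2 81 0.035
python3 m.py 1 | grep "z>85"
```

```text
t: 3.3
eef_pos: [645.1, 43.2, 291.8]
tcp_rot: [3.141, 0.001, 0.036]
ft_force: [-1.0, -0.4, -0.7]
opening: 1.001
move at present yaw x 0.07 y -0.10 z 15.18 cm
after turn x 0.07 y -0.10 z 15.18 cm
turn 0.001 pos [645.1  43.2 291.8] yaw 0.0363 open 1.0011956185386028 f [-1.  -0.4 -0.7] t 3.3
side z>85 n 401 px [313 195] zmax 124.6 rect [520.8, 46.7, 46.0, 38.2, 8.2]
side z>85 n 396 px [256 197] zmax 123.5 rect [645.5, 50.2, 47.8, 42.0, 2.9]
```

View pics/side1.png

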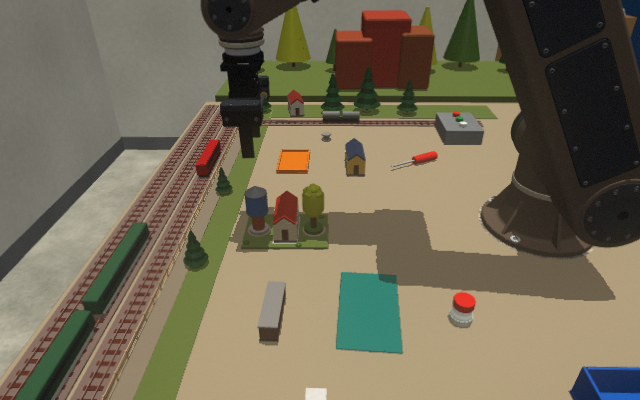

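The side view shows the gripper above the tower (fingers at 246,145, tower at 256,205), with the scene unchanged. I'll descend and grip.

```bash
python3 -m inch '{"hand":[1,1,1,1,1,1,1,1,1,1,1],"delta_pos":[[0.07,-0.1,2],[0,0,2],[0,0,2],[0,0,2],[0,0,2],[0,0,2],[0,0,2],[0,0,1],[0,0,0.2],[0,0,0],[0,0,0]],"turn":[0,0,0,0,0,0,0,0,0,0,0]}'; python3 go.py 645.8 44.2 81 0.035; python3 m.py 2 >/dev/null
```

```text
t: 4.5
eef_pos: [646.1, 43.5, 141.3]
tcp_rot: [3.141, -0.001, 0.035]
ft_force: [0.5, -0.6, -0.8]
opening: 1.0
move at present yaw x -0.03 y -0.07 z 0.13 cm
after turn x -0.03 y -0.07 z 0.13 cm
turn -0.000 pos [646.1  43.5 141.3] yaw 0.0346 open 1.000045530947264 f [ 0.5 -0.6 -0.8] t 4.5
```

View pics/side2.png

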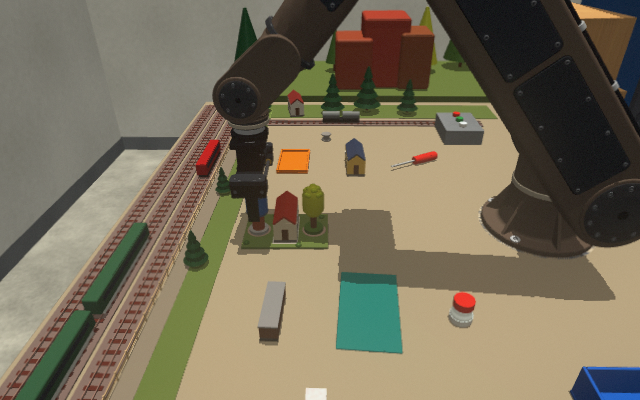

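Fingers straddle the tower (column about 257, tank centred behind the near finger). Closing.

```bash
python3 -m inch '{"hand":[0.56,0.52,0.4,0.3,0.3,0.3],"delta_pos":[[0,0,0],[0,0,0],[0,0,0],[0,0,0],[0,0,0],[0,0,0]],"turn":[0,0,0,0,0,0]}'; python3 -m inch '{"hand":[0.3,0.3,0.3,0.3],"delta_pos":[[0,0,0],[0,0,0],[0,0,0],[0,0,0]],"turn":[0,0,0,0]}'
```

```text
t: 5.2
eef_pos: [645.8, 43.7, 140.2]
tcp_rot: [3.142, 0.0, 0.035]
ft_force: [0.1, -0.4, -0.6]
opening: 0.556
t: 5.6
eef_pos: [645.8, 43.7, 140.1]
tcp_rot: [3.142, 0.0, 0.035]
ft_force: [0.1, 0.1, -0.5]
opening: 0.503
```

```bash
python3 -m inch '{"hand":[0.3,0.3,0.3,0.3,0.3,0.3,0.3,0.3,0.3,0.3],"delta_pos":[[0,0,-0.5],[0,0,-1],[0,0,-2],[0,0,-2],[0,0,-2],[0,0,-2],[0,0,-2],[0,0,-2],[0,0,-1.2],[0,0,-0.5]],"turn":[0,0,0,0,0,0,0,0,0,0]}'; python3 -m inch '{"hand":[0.3,0.3,0.3,0.3,0.3,0.3,0.3,0.3,0.3,0.3,0.3,0.3,0.3,0.3,0.3,0.3],"delta_pos":[[-0.7,-1,0],[-1.4,-2,0],[-1.7,-2.3,0],[-1.7,-2.3,0],[-1.7,-2.3,0],[-1.7,-2.3,0],[-1.7,-2.3,0],[-1.7,-2.3,0],[-1.7,-2.3,0],[-1.7,-2.3,0],[-1.7,-2.3,0],[-1.7,-2.3,0],[-1.2,-1.6,0],[-0.8,-1.28,0],[0,0,0],[0,0,0]],"turn":[0,0,0,0,0,0,0,0,0,0,0,0,0,0,0,0]}'; python3 go.py 425 322 79 0.035;  python3 m.py 3 >/dev/null
```

```text
t: 6.6
eef_pos: [645.9, 43.7, 293.9]
tcp_rot: [3.141, -0.002, 0.035]
ft_force: [0.8, -0.2, -0.7]
opening: 0.502
t: 8.2
eef_pos: [424.7, 325.0, 291.8]
tcp_rot: [3.141, 0.0, 0.035]
ft_force: [-0.2, -0.4, -0.6]
opening: 0.502
move at present yaw x 0.01 y 0.30 z 15.38 cm
after turn x 0.01 y 0.30 z 15.38 cm
turn 0.000 pos [424.7 325.  291.8] yaw 0.0355 open 0.5019649009051833 f [-0.2 -0.4 -0.6] t 8.2
```

View pics/side3.png

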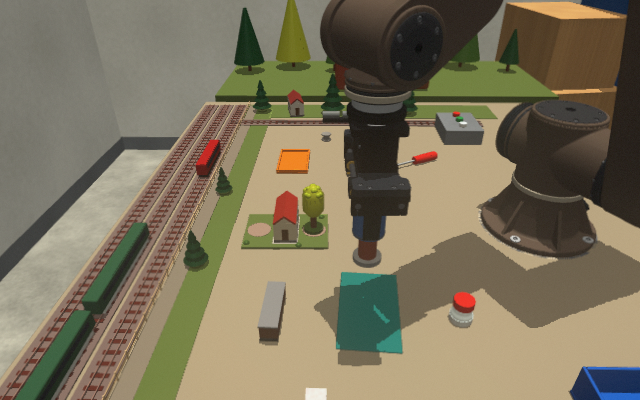

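```bash
python3 -m inch '{"hand":[0.3,0.3,0.3,0.3,0.3,0.3,0.3,0.3,0.3,0.3,0.3,0.3,0.3],"delta_pos":[[0,0.3,1],[0,0,2],[0,0,2],[0,0,2],[0,0,2],[0,0,2],[0,0,1.5],[0,0,1],[0,0,0.7],[0,0,0.5],[0,0,0.4],[0,0,0],[0,0,0]],"turn":[0,0,0,0,0,0,0,0,0,0,0,0,0]}'; python3 go.py 425 322 79 0.035
```

```text
t: 9.6
eef_pos: [425.1, 322.1, 141.5]
tcp_rot: [-3.141, -0.0, 0.035]
ft_force: [-0.9, -0.3, -1.0]
opening: 0.5
move at present yaw x -0.01 y 0.01 z 0.35 cm
after turn x -0.01 y 0.01 z 0.35 cm
turn -0.000 pos [425.1 322.1 141.5] yaw 0.0349 open 0.49968571859003597 f [-0.9 -0.3 -1. ] t 9.6
```

```bash
python3 -m inch '{"hand":[0.3,0.3,0.3,0.3],"delta_pos":[[0,0,0.15],[0,0,0.15],[0,0,0],[0,0,0]],"turn":[0,0,0,0]}'
```

```text
t: 10.0
eef_pos: [425.0, 322.0, 138.2]
tcp_rot: [3.142, -0.0, 0.035]
ft_force: [0.9, -0.5, -1.4]
opening: 0.502
```

```bash
python3 -m inch '{"hand":[0.6,0.8,0.8,0.8,0.8,0.8,0.8,0.8,0.8,0.8,0.8,0.8,1,1],"delta_pos":[[0,0,0],[0,0,0],[0,0,0],[0,0,0],[0,0,-1],[0,0,-2],[0,0,-2],[0,0,-2],[0,0,-2],[0,0,-2],[0,0,-2],[0,0,-2],[0,0,-0.4],[0,0,0]],"turn":[0,0,0,0,0,0,0,0,0,0,0,0,0,0]}'; python3 go.py 520.8 39.3 81 0.035; python3 m.py 4 |grep -v "z>20"
```

```text
t: 11.4
eef_pos: [424.9, 322.0, 292.8]
tcp_rot: [-3.141, -0.001, 0.035]
ft_force: [-0.3, -0.4, -1.0]
opening: 0.913
move at present yaw x 8.59 y 28.58 z 15.28 cm
after turn x 8.59 y 28.58 z 15.28 cm
turn -0.000 pos [424.9 322.  292.8] yaw 0.0349 open 0.9133259867872546 f [-0.3 -0.4 -1. ] t 11.4
top mat n 2742 px [206 253] zmax 9.1 rect [410.7, 277.9, 188.9, 108.0, 86.3]
top tray n 2043 px [440 179] zmax 14.4 rect [594.0, -309.1, 139.7, 88.4, -89.8]
top tile n 8075 px [317 120] zmax 29.9 rect [747.6, -0.0, 839.8, 76.8, 89.8]
top tile n 1824 px [299 183] zmax 14.1 rect [583.6, 40.9, 187.7, 126.8, 0.5]
top z>60 n 46 px [245 104] zmax 86.1 rect [757.7, 158.5, 15.5, 10.6, -46.2]
top z>60 n 842 px [295 179] zmax 81.6 rect [582.6, 41.3, 105.4, 47.9, -87.4]
top z>60 n 383 px [295 205] zmax 122.9 rect [521.4, 38.8, 46.4, 45.1, -0.6]
top z>60 n 351 px [173 247] zmax 115.7 rect [424.6, 308.2, 48.4, 23.1, 0.3]
top z>60 n 580 px [435 253] zmax 74.5 rect [416.0, -276.3, 106.5, 33.9, -89.5]
top z>85 n 371 px [295 205] zmax 122.9 rect [521.5, 39.3, 46.4, 44.2, -0.0]
top z>85 n 260 px [171 248] zmax 
[... 196 characters left out ...]
side tray n 690 px [293 160] zmax 17.1 rect [594.0, -307.2, 146.0, 89.4, 89.4]
side tile n 6331 px [202 272] zmax 30.0 rect [748.2, 0.1, 839.7, 75.0, -89.9]
side tile n 1316 px [287 233] zmax 17.5 rect [583.5, 43.1, 188.0, 128.9, 0.9]
side z>60 n 580 px [313 200] zmax 123.5 rect [520.4, 46.1, 45.9, 40.4, 11.1]
side z>60 n 609 px [286 208] zmax 81.2 rect [582.3, 41.0, 109.8, 49.4, -88.0]
side z>60 n 79 px [191 237] zmax 86.0 rect [758.7, 164.0, 15.6, 12.1, 19.7]
side z>60 n 1055 px [364 293] zmax 120.8 rect [425.2, 324.3, 48.2, 48.2, -85.2]
side z>85 n 396 px [313 195] zmax 123.5 rect [520.5, 45.3, 45.9, 38.8, 11.1]
side z>85 n 738 px [364 288] zmax 120.8 rect [425.3, 323.7, 48.9, 47.3, 89.2]
```

View pics/side4.png

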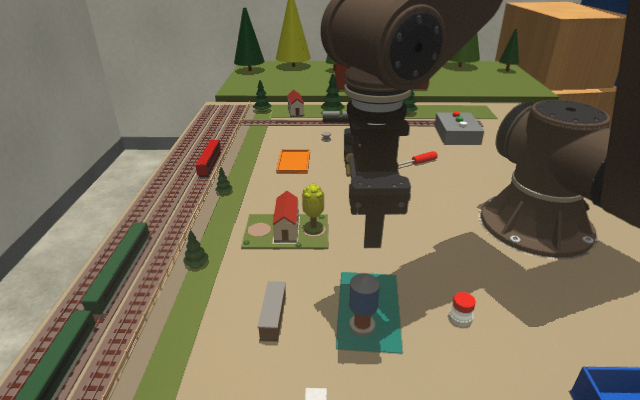

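The tower stands upright on the mat at about (364,295). Now the tree.

```bash
python3 -m inch '{"hand":[1,1,1,1,1,1,1,1,1,1,1,1],"delta_pos":[[0.86,2.86,0],[0.86,2.86,0],[0.86,2.86,0],[0.86,2.86,0],[0.86,2.86,0],[0.86,2.86,0],[0.86,2.86,0],[0.86,2.86,0],[0.86,2.86,0],[0.86,2.84,0],[0,0,0],[0,0,0]],"turn":[0,0,0,0,0,0,0,0,0,0,0,0]}';python3 go.py 520.8 39.5 81 0.035; python3 m.py 5 >/dev/null
```

```text
t: 12.7
eef_pos: [520.7, 39.1, 291.2]
tcp_rot: [-3.141, 0.002, 0.033]
ft_force: [0.2, 0.5, -0.0]
opening: 1.001
move at present yaw x 0.01 y -0.04 z 15.12 cm
after turn x 0.01 y -0.04 z 15.12 cm
turn -0.002 pos [520.7  39.1 291.2] yaw 0.0334 open 1.0008556337964876 f [ 0.2  0.5 -0. ] t 12.7
```

View pics/side5.png

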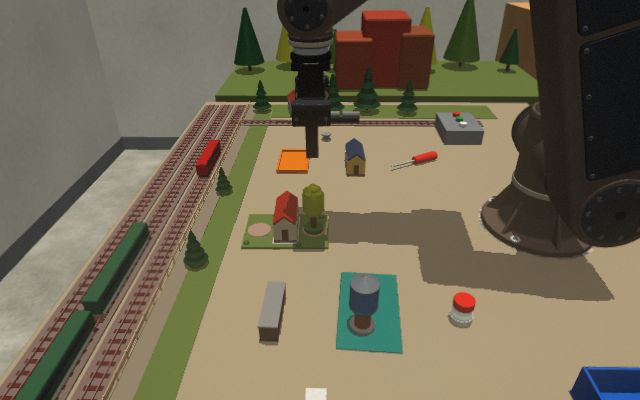

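The gripper is above the tree (finger col 312, tree 313,205). Descend and grip.

```bash
python3 -m inch '{"hand":[1,1,1,1,1,1,1,1,1,1,1,1],"delta_pos":[[0,0,2],[0,0,2],[0,0,2],[0,0,2],[0,0,2],[0,0,2],[0,0,1.5],[0,0,1],[0,0,0.4],[0,0,0.2],[0,0,0],[0,0,0]],"turn":[0,0,0,0,0,0,0,0,0,0,0,0]}'; python3 -m inch '{"hand":[0.56,0.56,0.5,0.3,0.3,0.3,0.3,0.3,0.3,0.3],"delta_pos":[[0,0,0],[0,0,0],[0,0,0],[0,0,0],[0,0,0],[0,0,0],[0,0,0],[0,0,0],[0,0,0],[0,0,0]],"turn":[0,0,0,0,0,0,0,0,0,0]}'
```

```text
t: 14.0
eef_pos: [521.1, 39.4, 141.8]
tcp_rot: [3.141, -0.001, 0.035]
ft_force: [-0.3, -0.1, -0.1]
opening: 1.0
t: 15.0
eef_pos: [520.9, 39.3, 141.2]
tcp_rot: [3.141, -0.0, 0.035]
ft_force: [-0.5, -0.5, 0.4]
opening: 0.499
```

```bash
python3 -m inch '{"hand":[0.3,0.3,0.3,0.3,0.3,0.3,0.3,0.3,0.3,0.3],"delta_pos":[[0,0,-0.5],[0,0,-1],[0,0,-2],[0,0,-2],[0,0,-2],[0,0,-2],[0,0,-2],[0,0,-2],[0,0,-1.2],[0,0,-0.5]],"turn":[0,0,0,0,0,0,0,0,0,0]}'; python3 -m inch '{"hand":[0.3,0.3,0.3,0.3,0.3,0.3,0.3,0.3,0.3,0.3,0.3,0.3,0.3,0.3],"delta_pos":[[-0.5,-1,0],[-1.17,-2,0],[-1.17,-2,0],[-1.17,-2,0],[-1.17,-2,0],[-1.17,-2,0],[-1.17,-2,0],[-1.17,-2,0],[-1.17,-2,0],[-1.17,-2,0],[-0.67,-1.1,0],[0,0,0],[0,0,0],[0,0,0]],"turn":[0,0,0,0,0,0,0,0,0,0,0,0,0,0]}'; python3 go.py 397 236 80.2 0.035
```

```text
t: 16.0
eef_pos: [520.9, 39.4, 294.7]
tcp_rot: [3.141, -0.002, 0.035]
ft_force: [0.0, -0.6, -0.8]
opening: 0.496
t: 17.4
eef_pos: [397.3, 235.7, 293.0]
tcp_rot: [3.141, 0.0, 0.034]
ft_force: [0.1, 0.1, -1.1]
opening: 0.497
move at present yaw x -0.03 y -0.03 z 15.38 cm
after turn x -0.03 y -0.03 z 15.38 cm
turn -0.001 pos [397.3 235.7 293. ] yaw 0.0343 open 0.49731926851289787 f [ 0.1  0.1 -1.1] t 17.4
```

```bash
python3 -m inch '{"hand":[0.3,0.3,0.3,0.3,0.3,0.3,0.3,0.3,0.3,0.3,0.3,0.3,0.3],"delta_pos":[[0,0,1],[0,0,2],[0,0,2],[0,0,2],[0,0,2],[0,0,2],[0,0,1.5],[0,0,1],[0,0,0.7],[0,0,0.5],[0,0,0.4],[0,0,0],[0,0,0]],"turn":[0,0,0,0,0,0,0,0,0,0,0,0,0]}'; python3 go.py 397 236 80.2 0.035
```

```text
t: 18.7
eef_pos: [397.1, 236.2, 142.5]
tcp_rot: [-3.142, -0.001, 0.035]
ft_force: [0.2, -0.2, -0.4]
opening: 0.497
move at present yaw x -0.01 y 0.02 z 0.33 cm
after turn x -0.01 y 0.02 z 0.33 cm
turn -0.000 pos [397.1 236.2 142.5] yaw 0.0349 open 0.4969039644548804 f [ 0.2 -0.2 -0.4] t 18.7
```

```bash
python3 -m inch '{"hand":[0.3,0.3,0.3,0.3],"delta_pos":[[0,0,0.15],[0,0,0.15],[0,0,0],[0,0,0]],"turn":[0,0,0,0]}'; python3 -m inch '{"hand":[0.6,0.8,0.8,0.8,0.8,0.8,0.8,0.8,0.8,0.8,0.8,0.8,1,1],"delta_pos":[[0,0,0],[0,0,0],[0,0,0],[0,0,0],[0,0,-1],[0,0,-2],[0,0,-2],[0,0,-2],[0,0,-2],[0,0,-2],[0,0,-2],[0,0,-2],[0,0,-0.4],[0,0,0]],"turn":[0,0,0,0,0,0,0,0,0,0,0,0,0,0]}'; python3 go.py 582.6 41.3 42 1.604; python3 m.py 6 |grep -v "z>20"
```

```text
t: 19.1
eef_pos: [397.0, 236.2, 139.2]
tcp_rot: [3.142, -0.0, 0.035]
ft_force: [-0.7, -0.9, -1.3]
opening: 0.495
t: 20.5
eef_pos: [396.8, 236.1, 293.7]
tcp_rot: [-3.141, -0.001, 0.035]
ft_force: [0.0, 0.4, -0.4]
opening: 0.911
move at present yaw x 17.89 y 20.12 z 19.27 cm
after turn x -20.09 y 17.92 z 19.27 cm
turn -1.569 pos [396.8 236.1 293.7] yaw 0.0348 open 0.9109422063648795 f [ 0.   0.4 -0.4] t 20.5
top mat n 1533 px [213 246] zmax 11.1 rect [410.1, 277.7, 187.7, 108.1, 86.4]
top tray n 2050 px [440 178] zmax 14.3 rect [593.9, -309.4, 139.7, 88.4, -89.7]
top tile n 8093 px [318 120] zmax 29.9 rect [747.7, -0.1, 839.9, 75.9, 89.8]
top tile n 1886 px [298 184] zmax 14.3 rect [583.3, 40.8, 187.5, 126.7, 0.7]
top z>60 n 44 px [245 104] zmax 86.4 rect [757.1, 158.7, 14.9, 13.1, -53.7]
top z>60 n 844 px [295 179] zmax 80.0 rect [583.0, 41.4, 105.8, 46.1, -87.1]
top z>60 n 437 px [169 245] zmax 119.9 rect [430.9, 320.8, 47.1, 36.3, -87.7]
top z>60 n 568 px [436 253] zmax 74.0 rect [414.5, -276.3, 105.9, 30.7, -87.4]
top z>85 n 366 px [167 246] zmax 119.9 rect [430.9, 320.8, 47.1, 36.3, -87.7]
side mat n 2615 px [372 323] zmax 8.6 rect [411.4, 280.5, 188.2, 107.8, 86.6]
side tray n 650 px [294 160] zmax 17.0 rect [594.4, -308.1, 146.8, 89.1, 89.7]
side tile n 6325 px [202 272] zmax 29.8 rect [748.7, 0.1, 839.5, 75.8, -89.7]
side tile n 1252 px [286 233] zmax 15.0 rect [583.9, 43.5, 187.8, 129.5, 2.0]
side z>60 n 216 px [355 149] zmax 75.3 rect [414.2, -273.7, 113.6, 35.0, -88.3]
side z>60 n 616 px [286 208] zmax 80.8 rect [582.2, 41.4, 108.9, 49.5, -88.3]
side z>60 n 84 px [191 238] zmax 87.1 rect [758.4, 163.0, 15.7, 10.8, 36.2]
side z>60 n 1911 px [370 278] zmax 121.7 rect [412.8, 286.1, 128.2, 48.1, 71.8]
side z>85 n 597 px [377 254] zmax 121.7 rect [398.8, 242.7, 47.3, 37.1, -17.0]
side z>85 n 740 px [364 288] zmax 121.5 rect [425.4, 324.6, 47.2, 47.0, -0.9]
```

View pics/side6.png

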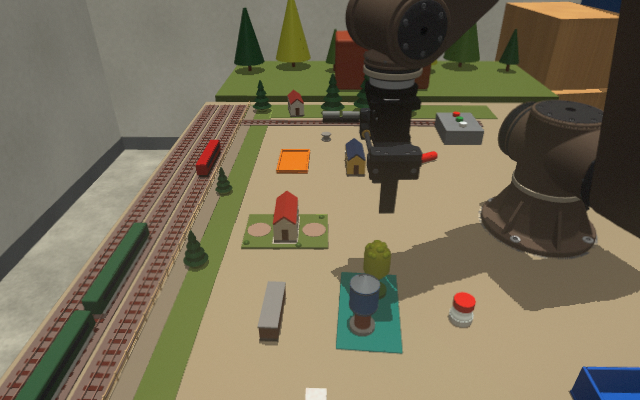

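View pics/top6.png

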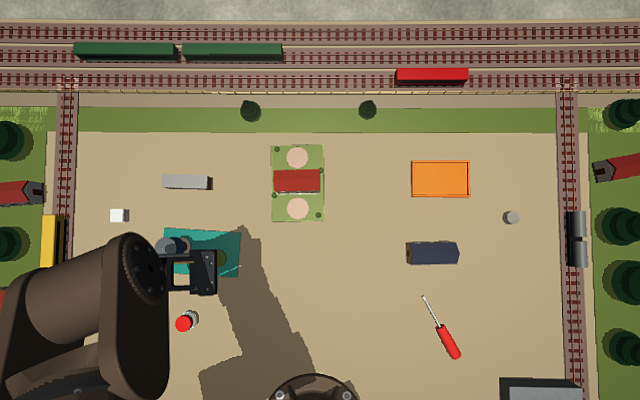

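Tower (365,300 side) and tree (377,262) stand on the mat; both gravel rounds are exposed (top: 298,157 and 298,208). I'll measure the rounds, since they are the return targets.

```bash
cat > gr.py <<'E'
from h import *
import sys
for n in ("top","side"):
    p=cv2.imread(f"pics/{n}{sys.argv[1]}.png"); d=np.load(f"/tmp/{n}{sys.argv[1]}.npy"); W=world(n,d)
    hsv=cv2.cvtColor(p,cv2.COLOR_BGR2HSV)
    m=(abs(W[...,0]-583)<97)&(abs(W[...,1]-42)<67)&(W[...,2]<25)&(hsv[...,0]<28)&(hsv[...,2]>110)
    N,L,S,C=cv2.connectedComponentsWithStats(m.astype(np.uint8),connectivity=4)
    for i in range(1,N):
        if S[i,4]>60:
            c,_=cv2.findContours((L==i).astype(np.uint8),0,1)[0:2]; c=c[0][:,0]
            q=W[L==i]; e=W[c[:,1],c[:,0],:2]; cc,r=circ(e)
            print(n,S[i],"mean",q.mean(0).round(1),"circle",cc.round(1),r.round(1),rect(q))
E
python3 gr.py 6
```

```text
top [323 145   2  51  62] mean [620.  -24.3  -0.8] circle [615.  -26.7] 36.3 [615.3, -23.5, 125.8, 2.5, 0.3]
top [286 147  23  21 380] mean [645.8  42.9   5.9] circle [645.9  43. ] 26.3 [646.1, 42.4, 54.8, 50.5, 89.9]
top [287 197  22  23 395] mean [519.6  40.1   5.7] circle [519.7  40.2] 26.5 [519.5, 40.1, 54.4, 52.0, 1.3]
side [247 223  24  14 261] mean [646.3  43.6   7.7] circle [646.2  42.8] 26.1 [646.9, 42.7, 56.5, 52.6, -82.4]
side [302 223  24  14 267] mean [520.3  41.2   7.8] circle [520.5  40.7] 26.0 [520.9, 41.1, 54.3, 52.7, -32.3]
```

```bash
python3 -m inch '{"hand":[1,1,1,1,1,1,1,1,1,1,1,1,1],"delta_pos":[[0,0,0],[0,0,0],[0,0,0],[0,0,0],[0,0,0],[0,0,0],[0,0,0],[0,0,0],[0,0,0],[0,0,0],[0,0,0],[0,0,0],[0,0,0]],"turn":[-0.143,-0.143,-0.143,-0.143,-0.143,-0.143,-0.143,-0.143,-0.143,-0.143,-0.137,0,0]}'; python3 go.py 582.7 41.4 42 1.603
```

```text
t: 21.9
eef_pos: [396.9, 236.1, 292.5]
tcp_rot: [-3.14, 0.001, 1.598]
ft_force: [-0.8, -0.0, -0.1]
opening: 1.001
move at present yaw x -19.96 y 18.05 z 19.15 cm
after turn x -20.06 y 17.95 z 19.15 cm
turn -0.005 pos [396.9 236.1 292.5] yaw 1.5977 open 1.0009728259923854 f [-0.8 -0.  -0.1] t 21.9
```

```bash
python3 -m inch '{"hand":[1,1,1,1,1,1,1,1,1,1,1,1],"delta_pos":[[-2,1.8,0],[-2,1.8,0],[-2,1.8,0],[-2,1.8,0],[-2,1.8,0],[-2,1.8,0],[-2,1.8,0],[-2,1.8,0],[-2,1.8,0],[-2,1.8,0],[0,0,0],[0,0,0]],"turn":[-0.005,0,0,0,0,0,0,0,0,0,0,0]}'; python3 go.py 582.7 41.4 42 1.603; python3 m.py 7 >/dev/null
```

```text
t: 23.1
eef_pos: [583.8, 42.5, 292.5]
tcp_rot: [-3.14, -0.0, 1.604]
ft_force: [-0.4, -0.1, -0.2]
opening: 1.003
move at present yaw x -0.11 y -0.11 z 19.15 cm
after turn x -0.11 y -0.11 z 19.15 cm
turn 0.001 pos [583.8  42.5 292.5] yaw 1.6035 open 1.0031067842230972 f [-0.4 -0.1 -0.2] t 23.1
```

View pics/side7.png

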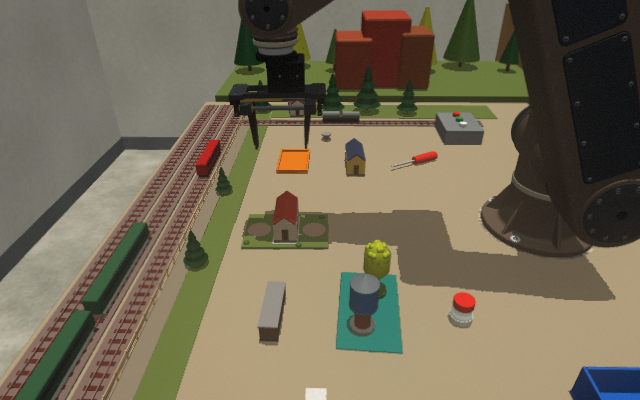

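Jaws straddle the old house (fingers at cols 254 and 307, house at 286). Descend.

```bash
python3 -m inch '{"hand":[1,1,1,1,1,1,1,1,1,1,1,1,1],"delta_pos":[[-0.1,-0.1,2],[0,0,2],[0,0,2],[0,0,2],[0,0,2],[0,0,2],[0,0,2],[0,0,2],[0,0,1.5],[0,0,1],[0,0,0.5],[0,0,0],[0,0,0]],"turn":[0,0,0,0,0,0,0,0,0,0,0,0,0]}'; python3 go.py 582.7 41.4 42 1.603;python3 m.py 8 >/dev/null
```

```text
t: 24.5
eef_pos: [583.2, 41.8, 103.8]
tcp_rot: [3.141, 0.0, 1.607]
ft_force: [0.2, -0.3, 1.1]
opening: 0.999
move at present yaw x -0.03 y -0.05 z 0.28 cm
after turn x -0.03 y -0.05 z 0.28 cm
turn 0.004 pos [583.2  41.8 103.8] yaw 1.6068 open 0.9993448405093281 f [ 0.2 -0.3  1.1] t 24.5
```

View pics/side8.png

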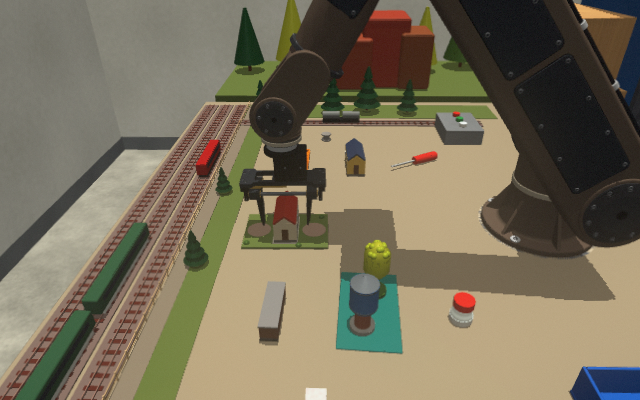

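```bash
python3 -m inch '{"hand":[0.6,0.6,0.6,0.3,0.3,0.3,0.3,0.3,0.3,0.3],"delta_pos":[[0,0,0.2],[0,0,0],[0,0,0],[0,0,0],[0,0,0],[0,0,0],[0,0,0],[0,0,0],[0,0,0],[0,0,0]],"turn":[0,0,0,0,0,0,0,0,0,0]}'; python3 go.py 594 -308.6 42 1.571
```

```text
t: 25.6
eef_pos: [583.0, 41.6, 101.2]
tcp_rot: [3.142, 0.0, 1.607]
ft_force: [0.0, 0.3, -0.8]
opening: 0.523
move at present yaw x -35.04 y -0.16 z 0.02 cm
after turn x -35.02 y 1.09 z 0.02 cm
turn 0.036 pos [583.   41.6 101.2] yaw 1.6068 open 0.5228909873484408 f [ 0.   0.3 -0.8] t 25.6
```

```bash
python3 -m inch '{"hand":[0.3,0.3,0.3,0.3,0.3,0.3,0.3,0.3],"delta_pos":[[0,0,-0.5],[0,0,-1],[0,0,-2],[0,0,-2],[0,0,-2],[0,0,-2],[0,0,-1.5],[0,0,-1]],"turn":[0,0,0,0,0,0,0,0]}'; python3 -m inch '{"hand":[0.3,0.3,0.3,0.3,0.3,0.3,0.3,0.3,0.3,0.3,0.3,0.3,0.3,0.3,0.3,0.3,0.3],"delta_pos":[[0,0,0],[-1,0.1,0],[-2,0.1,0],[-2.5,0.1,0],[-2.5,0.1,0],[-2.5,0.1,0],[-2.5,0.1,0],[-2.5,0.1,0],[-2.5,0.1,0],[-2.5,0.1,0],[-2.5,0.1,0],[-2.5,0.1,0],[-2.5,0,0],[-2.5,0,0],[-2.5,0,0],[-2,0,0],[0,0,0]],"turn":[0.036,0,0,0,0,0,0,0,0,0,0,0,0,0,0,0,0]}';python3 go.py 594 -308.6 41.2 1.571; python3 m.py 9 >/dev/null
```

```text
t: 26.4
eef_pos: [583.1, 41.7, 223.1]
tcp_rot: [3.14, 0.0, 1.607]
ft_force: [0.2, 0.1, -2.0]
opening: 0.521
t: 28.1
eef_pos: [593.5, -311.1, 220.8]
tcp_rot: [-3.141, 0.0, 1.569]
ft_force: [0.1, 0.2, -1.2]
opening: 0.524
move at present yaw x 0.25 y 0.05 z 12.06 cm
after turn x 0.25 y 0.05 z 12.06 cm
turn -0.002 pos [ 593.5 -311.1  220.8] yaw 1.5691 open 0.5244048541770937 f [ 0.1  0.2 -1.2] t 28.1
```

View pics/side9.png

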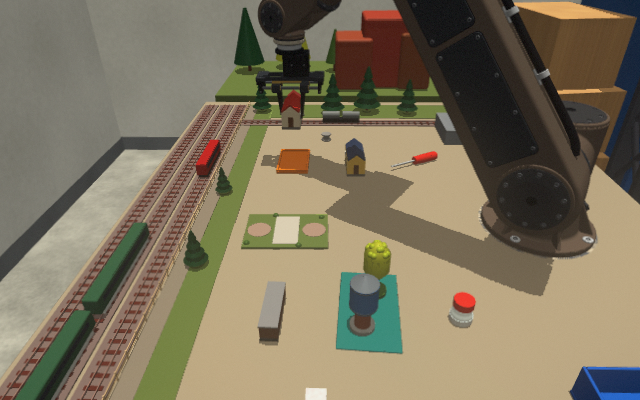

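The old house is in the gripper (290,110) above the tray; the plot is empty (286,230). Lower it.

```bash
python3 gr.py 9; python3 -m inch '{"hand":[0.3,0.3,0.3,0.3,0.3,0.3,0.3,0.3,0.3,0.3,0.3,0.3],"delta_pos":[[0.25,0,1],[0,0,2],[0,0,2],[0,0,2],[0,0,1.5],[0,0,1],[0,0,1],[0,0,0.5],[0,0,0.4],[0,0,0.2],[0,0,0],[0,0,0]],"turn":[0,0,0,0,0,0,0,0,0,0,0,0]}'; python3 go.py 594 -308.6 41.2 1.571
```

```text
top [286 147  23  22 384] mean [645.5  42.9   5.9] circle [645.5  42.9] 26.4 [645.3, 42.9, 53.5, 53.4, 63.3]
top [276 171  43  23 754] mean [585.4  47.4   5.9] circle [582.9  41.7] 45.0 [583.6, 41.9, 104.1, 55.1, -89.4]
top [287 197  22  23 396] mean [519.6  40.2   5.7] circle [519.6  40.1] 26.5 [519.5, 40.1, 54.2, 52.0, 0.3]
side [272 216  28  28 651] mean [583.2  44.9   7.7] circle [583.7  42.8] 46.4 [583.1, 41.8, 108.5, 56.4, -89.2]
side [267 217  62  34 118] mean [529.5  89.1   1. ] circle [553.   42.8] 74.2 [522.4, 77.8, 181.0, 90.8, 43.4]
side [247 223  24  14 263] mean [646.4  43.6   7.8] circle [646.4  43.2] 26.1 [646.8, 44.2, 54.0, 53.0, -82.6]
side [302 223  24  14 268] mean [520.3  41.    7.6] circle [520.7  40.9] 26.3 [520.8, 41.9, 55.2, 52.7, 60.2]
t: 29.4
eef_pos: [594.1, -306.0, 105.6]
tcp_rot: [3.141, 0.0, 1.571]
ft_force: [0.2, 0.0, -1.8]
opening: 0.524
move at present yaw x -0.26 y -0.01 z 0.54 cm
after turn x -0.26 y -0.01 z 0.54 cm
turn -0.000 pos [ 594.1 -306.   105.6] yaw 1.5707 open 0.5237026865853059 f [ 0.2  0.  -1.8] t 29.4
```

```bash
python3 -m inch '{"hand":[0.3,0.3,0.3,0.3,0.3,0.3],"delta_pos":[[-0.2,0,0.2],[0,0,0.2],[0,0,0.1],[0,0,0],[0,0,0],[0,0,0]],"turn":[0,0,0,0,0,0]}'; python3 -m inch '{"hand":[0.6,0.8,0.8,0.8,0.9,0.9,0.9,0.9,0.9,0.9,1,1],"delta_pos":[[0,0,0],[0,0,0],[0,0,0],[0,0,0],[0,0,-1],[0,0,-2],[0,0,-2],[0,0,-2],[0,0,-2],[0,0,-2],[0,0,-1],[0,0,0]],"turn":[0,0,0,0,0,0,0,0,0,0,0,0]}'; python3 go.py 414.9 -275.5 36 1.597; python3 m.py 10 | grep -v "z>20"
```

```text
t: 30.0
eef_pos: [594.0, -307.9, 100.2]
tcp_rot: [3.142, 0.0, 1.571]
ft_force: [-0.3, -0.3, -1.2]
opening: 0.526
t: 31.2
eef_pos: [594.3, -308.0, 222.0]
tcp_rot: [3.139, 0.002, 1.571]
ft_force: [0.5, 0.1, -0.3]
opening: 0.985
move at present yaw x 3.25 y -17.94 z 12.70 cm
after turn x 3.72 y -17.85 z 12.70 cm
turn -0.026 pos [ 594.3 -308.   222. ] yaw 1.5708 open 0.9845269764986982 f [ 0.5  0.1 -0.3] t 31.2
top mat n 2208 px [204 251] zmax 9.1 rect [409.9, 278.0, 188.3, 108.5, 86.3]
top tray n 718 px [431 181] zmax 15.7 rect [593.2, -303.3, 127.4, 86.9, -90.0]
top tile n 7507 px [306 120] zmax 29.9 rect [748.3, 19.7, 800.1, 77.3, 89.9]
top tile n 2007 px [297 183] zmax 13.6 rect [583.2, 40.9, 186.9, 126.8, 0.4]
top z>60 n 47 px [245 104] zmax 85.6 rect [757.7, 159.0, 14.8, 10.9, -53.7]
top z>60 n 641 px [444 175] zmax 79.3 rect [592.9, -300.3, 87.8, 44.0, 89.8]
top z>60 n 557 px [169 248] zmax 121.2 rect [424.5, 320.0, 48.6, 46.3, 0.6]
top z>60 n 388 px [427 253] zmax 73.7 rect [415.4, -261.4, 78.0, 30.3, -85.9]
top z>60 n 488 px [207 260] zmax 121.4 rect [397.1, 234.2, 48.7, 43.9, -
[... 243 characters left out ...]
ay n 261 px [293 162] zmax 16.6 rect [594.2, -307.6, 141.9, 89.4, 89.9]
side tile n 6332 px [202 272] zmax 29.9 rect [748.1, 0.5, 839.1, 76.4, -89.9]
side tile n 1355 px [286 232] zmax 13.7 rect [583.3, 43.6, 187.9, 131.6, 0.6]
side z>60 n 293 px [293 143] zmax 80.2 rect [593.4, -309.5, 111.2, 49.5, -89.7]
side z>60 n 218 px [355 149] zmax 74.7 rect [413.5, -274.8, 114.1, 36.4, -87.7]
side z>60 n 84 px [191 238] zmax 86.4 rect [758.8, 163.4, 16.0, 12.1, 23.6]
side z>60 n 1911 px [370 278] zmax 121.3 rect [412.9, 286.6, 127.1, 48.2, 71.5]
side z>85 n 593 px [377 254] zmax 121.2 rect [399.3, 243.1, 46.8, 35.7, -21.1]
side z>85 n 741 px [364 288] zmax 121.3 rect [425.4, 324.4, 48.4, 47.0, 89.2]
```

View pics/side10.png

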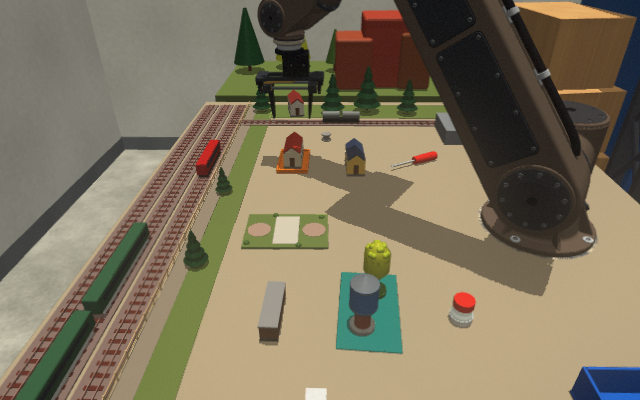

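```bash
python3 -m inch '{"hand":[1,1,1,1,1,1,1,1,1,1,1,1,1],"delta_pos":[[0,0,0],[0.37,-1.78,0],[0.37,-1.78,0],[0.37,-1.78,0],[0.37,-1.78,0],[0.37,-1.78,0],[0.37,-1.78,0],[0.37,-1.78,0],[0.37,-1.78,0],[0.37,-1.78,0],[0.37,-1.78,0],[0,0,0],[0,0,0]],"turn":[-0.027,0,0,0,0,0,0,0,0,0,0,0,0]}'; python3 go.py 414.8 -275 36 1.598; python3 m.py 11 >/dev/null
```

```text
t: 32.6
eef_pos: [415.4, -275.9, 220.1]
tcp_rot: [3.142, 0.0, 1.598]
ft_force: [0.9, -0.4, -0.2]
opening: 1.0
move at present yaw x 0.10 y -0.06 z 12.51 cm
after turn x 0.10 y -0.06 z 12.51 cm
turn -0.000 pos [ 415.4 -275.9  220.1] yaw 1.598 open 1.0003601804879911 f [ 0.9 -0.4 -0.2] t 32.6
```

View pics/side11.png

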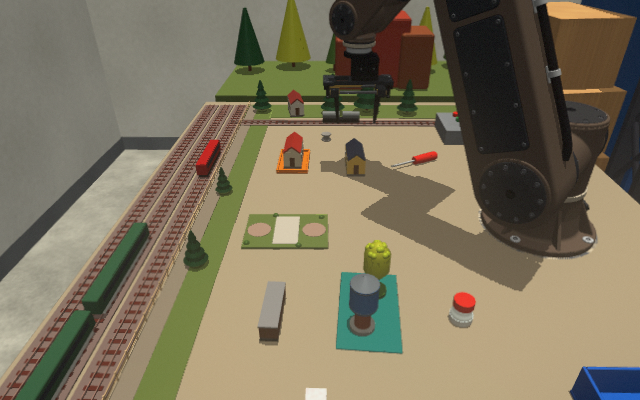

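Jaws (cols 337–377) are above the new house (355,157). Descend and grip.

```bash
python3 -m inch '{"hand":[1,1,1,1,1,1,1,1,1,1,1,1],"delta_pos":[[0.1,-0.06,1],[0,0,2],[0,0,2],[0,0,2],[0,0,2],[0,0,1.5],[0,0,1],[0,0,0.6],[0,0,0.3],[0,0,0],[0,0,0],[0,0,0]],"turn":[0,0,0,0,0,0,0,0,0,0,0,0]}';  python3 -m inch '{"hand":[0.6,0.6,0.6,0.3,0.3,0.3,0.3,0.3,0.3,0.3],"delta_pos":[[0,0,0],[0,0,0],[0,0,0],[0,0,0],[0,0,0],[0,0,0],[0,0,0],[0,0,0],[0,0,0],[0,0,0]],"turn":[0,0,0,0,0,0,0,0,0,0]}'; python3 go.py 414.8 -275 36 1.598;
```

```text
t: 33.9
eef_pos: [414.6, -274.8, 96.7]
tcp_rot: [3.141, 0.001, 1.598]
ft_force: [-0.4, -0.6, -0.8]
opening: 0.999
t: 34.9
eef_pos: [414.4, -274.7, 96.2]
tcp_rot: [3.142, 0.0, 1.598]
ft_force: [0.7, -0.4, 0.2]
opening: 0.519
move at present yaw x -0.03 y 0.04 z 0.12 cm
after turn x -0.03 y 0.04 z 0.12 cm
turn -0.000 pos [ 414.4 -274.7   96.2] yaw 1.5978 open 0.519282519197334 f [ 0.7 -0.4  0.2] t 34.9
```

```bash
python3 - <<'E'
from h import *
from scipy.optimize import minimize
def proj(cam,P):
    c=viewer.get_calibration(cam); T=np.linalg.inv(np.array(c["T"])); K=np.array([[c["fx"],0,c["cx"]],[0,c["fy"],c["cy"]],[0,0,1.]])
    q=P@T[:3,:3].T+T[:3,3]
    return cv2.projectPoints(q.reshape(-1,1,3),np.zeros(3),np.zeros(3),K,np.array([c["k1"],0,0,0,0.]))[0].reshape(-1,2)
for n in ("top","side"):
  p=cv2.imread(f"pics/{n}9.png").astype(float)
  # plot: pale vs green: use (R - G) channel
  f=cv2.GaussianBlur(p[...,2]-p[...,1],(0,0),0.6)
  g=cv2.resize(f,None,fx=1,fy=1)
  def samp(uv): return cv2.remap(f.astype(np.float32),uv[:,0].astype(np.float32).reshape(-1,1),uv[:,1].astype(np.float32).reshape(-1,1),cv2.INTER_LINEAR)[:,0]
  def fit(hx,hy,sgn,gx):
    # boundary contrast: inside minus outside
    tx=np.linspace(-.85,.85,60)
    def score(q):
        s=0
        for off,w in ((-2.5,1),(2.5,-1)):
            L=[np.c_[tx*hx,np.full(60,e*(hy+off))] for e in (-1,1)]+[np.c_[np.full(60,e*(hx+off)),tx*hy] for e in (-1,1)]
            B=np.vstack(L); c,sn=np.cos(q[2]),np.sin(q[2])
            X=np.c_[q[0]+c*B[:,0]-sn*B[:,1],q[1]+sn*B[:,0]+c*B[:,1],np.full(len(B),6.)]
            s+=w*samp(proj(n,X)).mean()
        return -sgn*s
    best=min((minimize(score,[583+a,41.8+b,t],method="Nelder-Mead",options=dict(initial_simplex=[[583+a,41.8+b,t],[585+a,41.8+b,t],[583+a,44+b,t],[583+a,41.8+b,t+.02]],xatol=.005,fatol=.001)) for a in(-1,1) for b in(-1,1) for t in (0.0,.03)),key=lambda r:r.fun)
    return best.x.round(3),best.fun.round(2)
  print(n,"plot",fit(28,53,1,0)); print(n,"tile",fit(95,65,-1,0))
E
```

```text
top plot (array([5.82871e+02, 4.06540e+01, 1.20000e-02]), np.float64(-14.39))Traceback (most recent call last):
  File "<stdin>", line 26, in <module>
  File "<stdin>", line 24, in fit
  File "<stdin>", line 24, in <genexpr>
    res = _minimize_neldermead(fun, x0, args, callback, bounds=bounds,
                               **options)
    fxr = func(xr)
    fx = function(np.copy(x), *(wrapper_args + args))
  File "<stdin>", line 22, in score
  File "<stdin>", line 4, in proj
ValueError: time passes only in moves, steps and waits
```

```bash
cat > fit.py <<'E'
from h import *
from scipy.optimize import minimize
CAL={n:viewer.get_calibration(n) for n in("top","side")}
def proj(cam,P):
    c=CAL[cam]; T=np.linalg.inv(np.array(c["T"])); K=np.array([[c["fx"],0,c["cx"]],[0,c["fy"],c["cy"]],[0,0,1.]])
    q=P@T[:3,:3].T+T[:3,3]
    return cv2.projectPoints(q.reshape(-1,1,3),np.zeros(3),np.zeros(3),K,np.array([c["k1"],0,0,0,0.]))[0].reshape(-1,2)
def fit(n,f,hx,hy,sgn,z=6.,c0=(583,41.8),sides=(1,1,1,1),tz=(0.0,.03)):
    def samp(uv): return cv2.remap(f.astype(np.float32),uv[:,0].astype(np.float32).reshape(-1,1),uv[:,1].astype(np.float32).reshape(-1,1),cv2.INTER_LINEAR)[:,0]
    tx=np.linspace(-.85,.85,60)
    def score(q):
        s=0
        for off,w in ((-2.5,1),(2.5,-1)):
            L=[np.c_[tx*hx,np.full(60,e*(hy+off))] for e in (-1,1)]+[np.c_[np.full(60,e*(hx+off)),tx*hy] for e in (-1,1)]
            B=np.vstack([l for l,k in zip(L,sides) if k]); c,sn=np.cos(q[2]),np.sin(q[2])
            X=np.c_[q[0]+c*B[:,0]-sn*B[:,1],q[1]+sn*B[:,0]+c*B[:,1],np.full(len(B),z)]
            s+=w*samp(proj(n,X)).mean()
        return -sgn*s
    b=min((minimize(score,[c0[0]+a,c0[1]+bb,t],method="Nelder-Mead",options=dict(initial_simplex=[[c0[0]+a,c0[1]+bb,t],[c0[0]+a+2,c0[1]+bb,t],[c0[0]+a,c0[1]+bb+2,t],[c0[0]+a,c0[1]+bb,t+.02]],xatol=.005,fatol=.001)) for a in(-1,1) for bb in(-1,1) for t in tz),key=lambda r:r.fun)
    return b.x.round(3).tolist(),round(float(b.fun),2)
E
python3 - <<'E'
from fit import *
for n in ("top","side"):
  p=cv2.imread(f"pics/{n}9.png").astype(float)
  f=cv2.GaussianBlur(p[...,2]-p[...,1],(0,0),0.6)
  print(n,"plot",fit(n,f,28,53,1)); print(n,"tile",fit(n,f,95,65,-1))
E
```

```text
top plot ([582.871, 40.653, 0.012], -14.39)
top tile ([582.453, 41.201, 0.019], -28.0)
side plot ([583.603, 39.611, 0.02], -17.06)
side tile ([583.56, 39.907, 0.02], -19.21)
```

```bash
python3 -m inch '{"hand":[0.3,0.3,0.3,0.3,0.3,0.3,0.3,0.3,0.3,0.3],"delta_pos":[[0,0,-0.5],[0,0,-1],[0,0,-2],[0,0,-2],[0,0,-2],[0,0,-2],[0,0,-2],[0,0,-1],[0,0,0],[0,0,0]],"turn":[0,0,0,0,0,0,0,0,0.005,0]}'; python3 go.py 583.2 41.6 43.2 1.593; python3 m.py 12 >/dev/null
```

```text
t: 35.9
eef_pos: [414.2, -274.5, 220.9]
tcp_rot: [-3.141, -0.0, 1.593]
ft_force: [0.8, -0.3, -1.2]
opening: 0.524
move at present yaw x 31.24 y 17.58 z 11.87 cm
after turn x 31.23 y 17.59 z 11.87 cm
turn -0.000 pos [ 414.2 -274.5  220.9] yaw 1.5925 open 0.5241913570029921 f [ 0.8 -0.3 -1.2] t 35.9
```

View pics/side12.png

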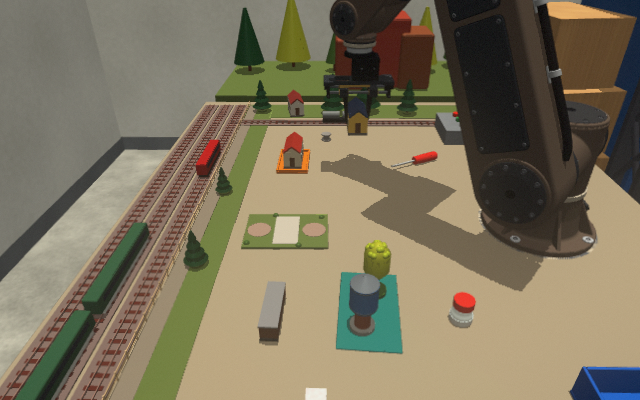

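New house held (358,118), clear of everything. Carry to the plot.

```bash
python3 -m inch '{"hand":[0.3,0.3,0.3,0.3,0.3,0.3,0.3,0.3,0.3,0.3,0.3,0.3,0.3,0.3,0.3,0.3,0.3,0.3],"delta_pos":[[1.2,0.7,0],[2.3,1.3,0],[2.3,1.3,0],[2.3,1.3,0],[2.3,1.3,0],[2.3,1.3,0],[2.3,1.3,0],[2.3,1.3,0],[2.3,1.3,0],[2.3,1.3,0],[2.3,1.3,0],[2.3,1.3,0],[2.3,1.3,0],[1.6,0.8,0],[0.84,0.48,0],[0,0,0],[0,0,0],[0,0,0]],"turn":[0,0,0,0,0,0,0,0,0,0,0,0,0,0,0,0,0,0]}'; python3 go.py 583.2 41.6 43.2 1.593
```

```text
t: 37.8
eef_pos: [583.0, 40.7, 221.2]
tcp_rot: [-3.141, 0.0, 1.592]
ft_force: [-0.6, -0.1, -0.9]
opening: 0.525
move at present yaw x 0.09 y 0.02 z 11.90 cm
after turn x 0.09 y 0.02 z 11.90 cm
turn -0.001 pos [583.   40.7 221.2] yaw 1.5919 open 0.5254381123288536 f [-0.6 -0.1 -0.9] t 37.8
```

```bash
python3 -m inch '{"hand":[0.3,0.3,0.3,0.3,0.3,0.3,0.3,0.3,0.3,0.3,0.3,0.3],"delta_pos":[[0.09,0.02,1],[0,0,2],[0,0,2],[0,0,2],[0,0,1.5],[0,0,1],[0,0,0.8],[0,0,0.4],[0,0,0.3],[0,0,0],[0,0,0],[0,0,0]],"turn":[0,0,0,0,0,0,0,0,0,0,0,0]}'; python3 go.py 583.2 41.6 43.2 1.593; python3 m.py 13 >/dev/null; python3 - <<'E'
import cv2
a=cv2.imread("pics/side13.png")[180:270,220:350]; cv2.imwrite("pics/s13z.png",cv2.resize(a,None,fx=6,fy=6,interpolation=2))
E
```

```text
t: 39.0
eef_pos: [583.7, 42.4, 111.6]
tcp_rot: [3.141, 0.0, 1.593]
ft_force: [-0.2, -0.1, -1.6]
opening: 0.528
move at present yaw x -0.08 y -0.05 z 0.94 cm
after turn x -0.08 y -0.05 z 0.94 cm
turn -0.000 pos [583.7  42.4 111.6] yaw 1.5928 open 0.5279683005171711 f [-0.2 -0.1 -1.6] t 39.0
```

View pics/s13z.png

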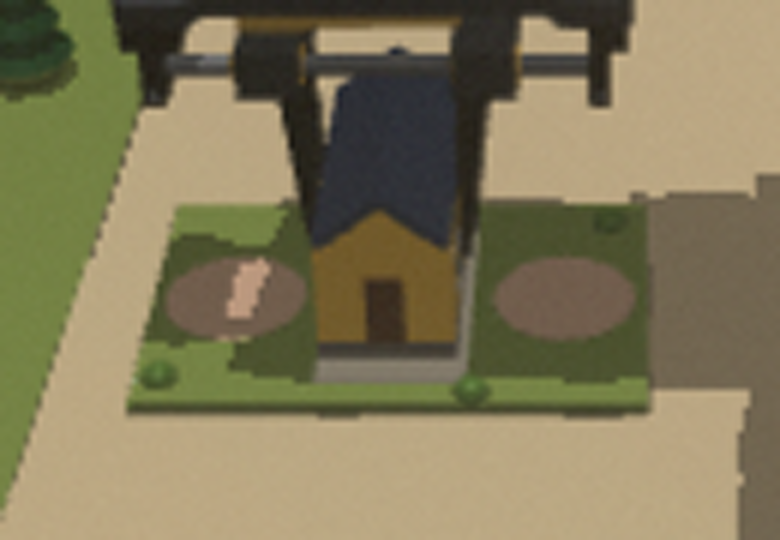

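House hovers about 9 mm over the plot and lines up with it. Lower it.

```bash
python3 -m inch '{"hand":[0.3,0.3,0.3,0.3,0.3,0.3,0.3],"delta_pos":[[-0.08,-0.05,0.3],[0,0,0.3],[0,0,0.2],[0,0,0.1],[0,0,0],[0,0,0],[0,0,0]],"turn":[0,0,0,0,0,0,0]}'; python3 go.py 583.2 41.6 43.2 1.593; python3 m.py 14 >/dev/null; python3 - <<'E'
import cv2
a=cv2.imread("pics/side14.png")[180:270,220:350]; cv2.imwrite("pics/s14z.png",cv2.resize(a,None,fx=6,fy=6,interpolation=2))
E
```

```text
t: 39.8
eef_pos: [582.9, 41.6, 102.2]
tcp_rot: [-3.141, 0.0, 1.593]
ft_force: [-3.1, -0.4, 2.3]
opening: 0.525
move at present yaw x 0.00 y 0.03 z 0.00 cm
after turn x 0.00 y 0.03 z 0.00 cm
turn -0.000 pos [582.9  41.6 102.2] yaw 1.5928 open 0.524630163453788 f [-3.1 -0.4  2.3] t 39.8
```

View pics/s14z.png

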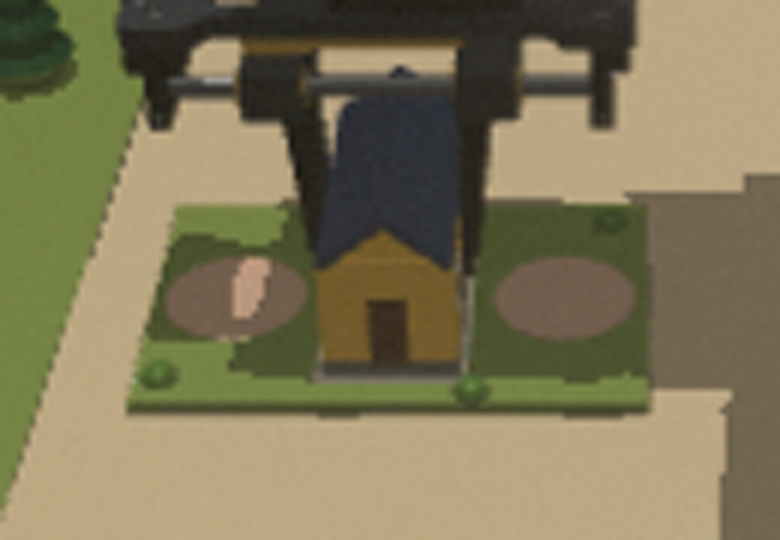

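```bash
python3 -m inch '{"hand":[0.6,0.8,0.8,0.8,0.9,0.9,0.9,0.9,0.9,0.9,1,1],"delta_pos":[[0,0,0],[0,0,0],[0,0,0],[0,0,0],[0,0,-1],[0,0,-2],[0,0,-2],[0,0,-2],[0,0,-2],[0,0,-2],[0,0,-2],[0,0,-2]],"turn":[0,0,0,0,0,0,0,0,0,0,0,0]}'; python3 go.py 425 322 79 0.035
```

```text
t: 41.1
eef_pos: [582.8, 41.6, 253.9]
tcp_rot: [3.141, 0.0, 1.593]
ft_force: [0.0, 0.3, -0.1]
opening: 0.986
move at present yaw x 28.38 y -15.16 z 11.59 cm
after turn x -14.79 y -28.58 z 11.59 cm
turn 1.558 pos [582.8  41.6 253.9] yaw 1.5928 open 0.9863555134108203 f [ 0.   0.3 -0.1] t 41.1
```

```bash
python3 -m inch '{"hand":[1,1,1,1,1,1,1,1,1,1,1,1],"delta_pos":[[0,0,-2],[0,0,-1.8],[2.84,-1.52,0],[2.84,-1.52,0],[2.84,-1.52,0],[2.84,-1.52,0],[2.84,-1.52,0],[2.84,-1.52,0],[2.84,-1.52,0],[2.84,-1.52,0],[2.84,-1.52,0],[2.82,-1.48,0]],"turn":[0,0,0,0,0,0,0,0,0,0,0,0]}'; python3 -m inch '{"hand":[1,1,1,1,1,1,1,1,1,1,1,1,1],"delta_pos":[[0,0,0],[0,0,0],[0,0,0],[0,0,0],[0,0,0],[0,0,0],[0,0,0],[0,0,0],[0,0,0],[0,0,0],[0,0,0],[0,0,0],[0,0,0]],"turn":[0.142,0.142,0.142,0.142,0.142,0.142,0.142,0.142,0.142,0.142,0.138,0,0]}'; python3 go.py 425 322 79.1 0.035; python3 m.py 15 |grep -v "z>20"; python3 - <<'E'
import cv2
a=cv2.imread("pics/side15.png")[180:270,220:350]; cv2.imwrite("pics/s15z.png",cv2.resize(a,None,fx=6,fy=6,interpolation=2))
a=cv2.imread("pics/top15.png")[135:230,260:340]; cv2.imwrite("pics/t15z.png",cv2.resize(a,None,fx=6,fy=6,interpolation=2))
from fit import *
p=cv2.imread("pics/top15.png").astype(float); f=cv2.GaussianBlur(p[...,2]-p[...,1],(0,0),0.6)
print(fit("top",f,28,53,1))
for n in ("top","side"):
    d=np.load(f"/tmp/{n}15.npy"); W=world(n,d); c=(583,41.5);z0=6
    x,y,z=W[...,0],W[...,1],W[...,2]
    P=W[(abs(x-c[0])<30)&(abs(y-c[1])<60)&(z>z0+54)&(z<z0+80)]
    from scipy.optimize import least_squares
    def g(q):
        u=(P[:,0]-q[0])*np.cos(q[1])+(P[:,1]-c[1])*np.sin(q[1])
        return P[:,2]-q[2]+q[3]*abs(u)
    r=least_squares(g,[c[0],0.02,z0+72,0.8],loss="soft_l1"); q=r.x
    v=-(P[:,0]-q[0])*np.sin(q[1])+(P[:,1])*np.cos(q[1]); e=np.percentile(v,[.5,99.5])
    print(n,q.round(3),e.round(1),e.mean().round(1))
E
```

```text
t: 42.3
eef_pos: [424.3, 323.0, 291.0]
tcp_rot: [3.141, -0.0, 1.593]
ft_force: [1.0, 0.9, 0.3]
opening: 1.001
t: 43.6
eef_pos: [425.1, 322.0, 290.7]
tcp_rot: [-3.141, -0.001, 0.039]
ft_force: [-0.1, 0.3, 0.5]
opening: 1.001
move at present yaw x -0.01 y -0.01 z 15.26 cm
after turn x -0.01 y -0.01 z 15.26 cm
turn 0.004 pos [425.1 322.  290.7] yaw 0.0389 open 1.000569835844616 f [-0.1  0.3  0.5] t 43.6
top mat n 2109 px [206 251] zmax 11.1 rect [410.6, 277.9, 188.2, 108.0, 86.2]
top tray n 890 px [435 181] zmax 15.0 rect [594.1, -309.0, 139.0, 88.9, -89.8]
top tile n 8090 px [318 120] zmax 29.9 rect [747.6, 0.1, 839.9, 76.7, 89.8]
top tile n 1879 px [299 184] zmax 13.5 rect [583.3, 40.8, 187.4, 126.6, 0.6]
top z>60 n 44 px [245 104] zmax 85.5 rect [757.5, 158.8, 14.6, 11.3, -44.7]
top z>60 n 794 px [449 175] zmax 79.5 rect [595.7, -310.1, 106.5, 43.6, 88.5]
top z>60 n 840 px [295 179] zmax 79.6 rect [582.6, 41.9, 105.4, 49.0, -89.3]
top z>60 n 305 px [174 247] zmax 115.6 rect [424.4, 307.6, 48.7, 20.6, -0.3]
top z>60 n 491 px [207 260] zmax 121.2 rect [396.8, 234.1, 49.3, 44.1, -6.0]
t
[... 488 characters left out ...]
0 219] zmax 10.5 rect [648.4, 7.4, 58.6, 51.3, 2.4]
side z>60 n 279 px [293 143] zmax 79.3 rect [594.2, -309.4, 109.9, 48.2, 87.1]
side z>60 n 622 px [285 209] zmax 81.0 rect [582.6, 42.0, 109.7, 49.7, -89.0]
side z>60 n 85 px [191 238] zmax 86.8 rect [758.9, 164.4, 15.6, 11.3, 16.8]
side z>60 n 1779 px [369 280] zmax 120.7 rect [413.3, 286.8, 125.7, 48.1, 72.2]
side z>85 n 462 px [378 256] zmax 120.0 rect [396.8, 246.3, 46.9, 32.0, 4.9]
side z>85 n 744 px [364 288] zmax 120.7 rect [425.4, 324.4, 47.1, 47.0, -1.3]
([584.485, 38.051, 0.004], -7.43)
top [5.83304e+02 3.10000e-02 7.72690e+01 7.81000e-01] [-11.   93.8] 41.4
side [5.82838e+02 2.90000e-02 7.88560e+01 7.74000e-01] [-11.6  95.4] 41.9
```

View pics/s15z.png

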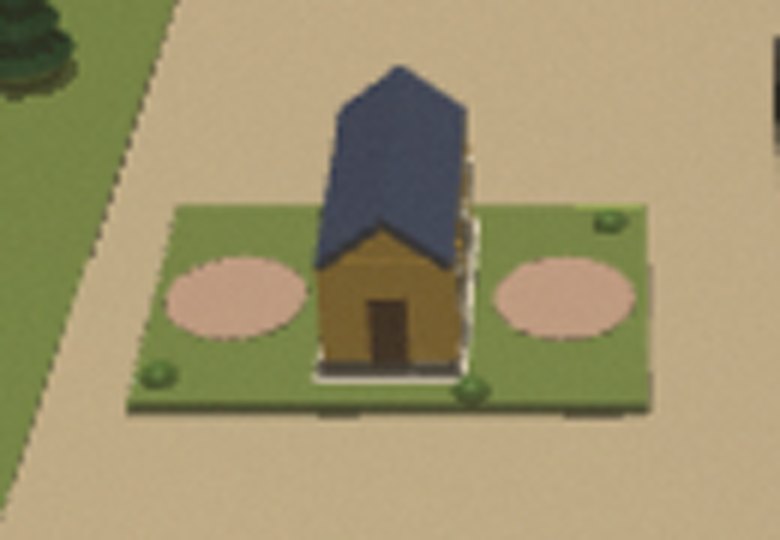

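View pics/t15z.png

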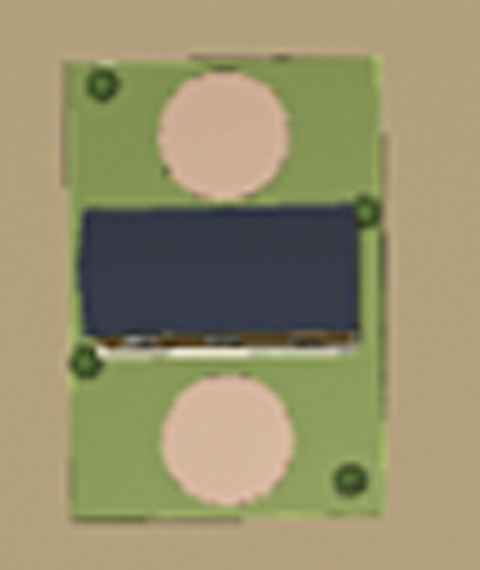

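The new house sits on the plot with even pale margins (side zoom: front strip 375–383, right strip ~470), within about 1 mm of where the old one measured. Now fetch the tower.

```bash
python3 -m inch '{"hand":[1,1,1,1,1,1,1,1,1,1,1,1],"delta_pos":[[0,0,2],[0,0,2],[0,0,2],[0,0,2],[0,0,2],[0,0,2],[0,0,1.5],[0,0,1],[0,0,0.4],[0,0,0.2],[0,0,0],[0,0,0]],"turn":[0.004,0,0,0,0,0,0,0,0,0,0,0]}'; python3 -m inch '{"hand":[0.56,0.56,0.5,0.3,0.3,0.3,0.3,0.3,0.3,0.3],"delta_pos":[[0,0,0],[0,0,0],[0,0,0],[0,0,0],[0,0,0],[0,0,0],[0,0,0],[0,0,0],[0,0,0],[0,0,0]],"turn":[0,0,0,0,0,0,0,0,0,0]}'; python3 -m inch '{"hand":[0.3,0.3,0.3,0.3,0.3,0.3,0.3,0.3,0.3,0.3,0.3],"delta_pos":[[0,0,-0.5],[0,0,-1],[0,0,-2],[0,0,-2],[0,0,-2],[0,0,-2],[0,0,-2],[0,0,-2],[0,0,-1.5],[0,0,-0.5],[0,0,0]],"turn":[0,0,0,0,0,0,0,0,0,0,0]}'; python3 go.py 645.9 43.4 81 0.035
```

```text
t: 44.9
eef_pos: [425.4, 322.1, 139.7]
tcp_rot: [-3.141, -0.001, 0.031]
ft_force: [0.1, -0.3, -0.3]
opening: 0.999
t: 45.9
eef_pos: [425.2, 322.0, 139.1]
tcp_rot: [3.141, 0.0, 0.031]
ft_force: [1.0, 0.5, -1.5]
opening: 0.502
t: 47.0
eef_pos: [425.1, 322.0, 295.0]
tcp_rot: [-3.141, -0.001, 0.031]
ft_force: [0.2, 0.9, -1.6]
opening: 0.502
move at present yaw x 21.21 y 28.52 z 15.50 cm
after turn x 21.09 y 28.61 z 15.50 cm
turn -0.004 pos [425.1 322.  295. ] yaw 0.0308 open 0.5017607025459815 f [ 0.2  0.9 -1.6] t 47.0
```

```bash
python3 -m inch '{"hand":[0.3,0.3,0.3,0.3,0.3,0.3,0.3,0.3,0.3,0.3,0.3,0.3,0.3,0.3,0.3,0.3,0.3],"delta_pos":[[0.7,1,0],[1.4,2,0],[1.7,2.3,0],[1.7,2.3,0],[1.7,2.3,0],[1.7,2.3,0],[1.7,2.3,0],[1.7,2.3,0],[1.7,2.3,0],[1.7,2.3,0],[1.7,2.3,0],[1.7,2.3,0],[1.3,1.6,0],[0.83,0.92,0],[0,0,0],[0,0,0],[0,0,0]],"turn":[0,0,0,0,0,0,0,0,0,0,0,0,0,0,0,0,0]}'; python3 go.py 646 43.4 82.1 0.031; python3 m.py 16 >/dev/null
```

```text
t: 48.7
eef_pos: [645.7, 44.2, 294.1]
tcp_rot: [-3.142, 0.0, 0.032]
ft_force: [-0.3, 0.2, -0.4]
opening: 0.505
move at present yaw x 0.03 y 0.08 z 15.30 cm
after turn x 0.03 y 0.08 z 15.30 cm
turn 0.001 pos [645.7  44.2 294.1] yaw 0.0316 open 0.5049644830336963 f [-0.3  0.2 -0.4] t 48.7
```

View pics/side16.png

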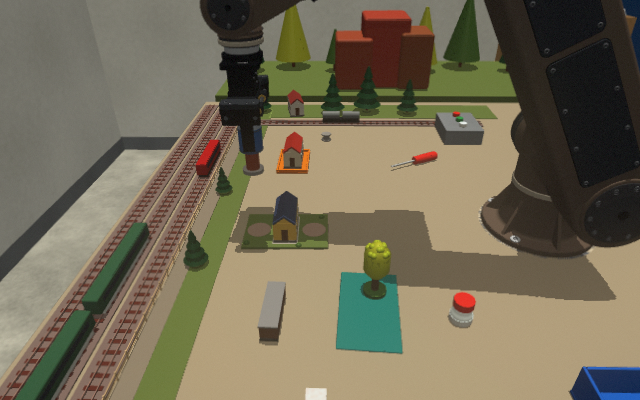

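Tower held at (252,150) above its round (258,229). Lower.

```bash
python3 -m inch '{"hand":[0.3,0.3,0.3,0.3,0.3,0.3,0.3,0.3,0.3,0.3,0.3,0.3,0.3],"delta_pos":[[0.03,0.05,1],[0,0,2],[0,0,2],[0,0,2],[0,0,2],[0,0,2],[0,0,1.5],[0,0,1],[0,0,0.7],[0,0,0.4],[0,0,0.2],[0,0,0],[0,0,0]],"turn":[0,0,0,0,0,0,0,0,0,0,0,0,0]}'; python3 go.py 646 43.4 82.1 0.031
```

```text
t: 50.1
eef_pos: [646.7, 42.9, 146.7]
tcp_rot: [3.141, -0.001, 0.031]
ft_force: [0.5, 0.2, -0.9]
opening: 0.502
move at present yaw x -0.07 y -0.05 z 0.56 cm
after turn x -0.07 y -0.05 z 0.56 cm
turn -0.000 pos [646.7  42.9 146.7] yaw 0.0308 open 0.5022377689965368 f [ 0.5  0.2 -0.9] t 50.1
```

```bash
python3 -m inch '{"hand":[0.3,0.3,0.3,0.3,0.3,0.3],"delta_pos":[[-0.07,-0.04,0.2],[0,0,0.2],[0,0,0.14],[0,0,0],[0,0,0],[0,0,0]],"turn":[0,0,0,0,0,0]}';  python3 go.py 646 43.4 82.1 0.031; python3 m.py 17 >/dev/null;  python3 - <<'E'
import cv2
a=cv2.imread("pics/side17.png")[180:270,220:350]; cv2.imwrite("pics/s17z.png",cv2.resize(a,None,fx=6,fy=6,interpolation=2))
E
```

```text
t: 50.7
eef_pos: [645.9, 43.4, 141.1]
tcp_rot: [3.142, -0.0, 0.031]
ft_force: [-1.3, 0.7, 5.0]
opening: 0.498
move at present yaw x 0.01 y -0.00 z 0.00 cm
after turn x 0.01 y -0.00 z 0.00 cm
turn -0.000 pos [645.9  43.4 141.1] yaw 0.0308 open 0.49780700429886954 f [-1.3  0.7  5. ] t 50.7
```

View pics/s17z.png

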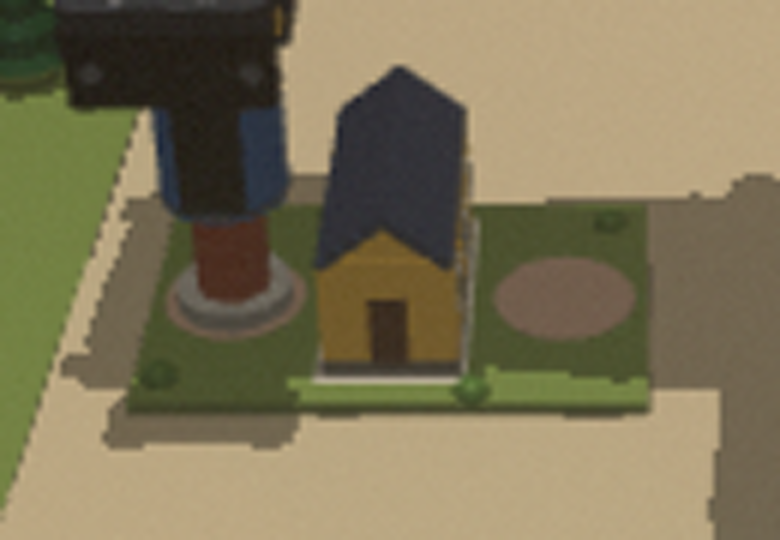

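The tower foot is centred on its round (235,298 in the zoom). Release and go for the tree.

```bash
python3 -m inch '{"hand":[0.6,0.8,0.8,0.8,0.9,0.9,0.9,0.9,0.9,0.9,1,1,1,1],"delta_pos":[[0,0,0],[0,0,0],[0,0,0],[0,0,0],[0,0,-1],[0,0,-2],[0,0,-2],[0,0,-2],[0,0,-2],[0,0,-2],[0,0,-2],[0,0,-2],[0,0,0],[0,0,0]],"turn":[0,0,0,0,0,0,0,0,0,0,0,0,0,0]}'; python3 go.py 397 236.1 80 0.035
```

```text
t: 52.2
eef_pos: [645.6, 43.3, 291.0]
tcp_rot: [3.141, -0.001, 0.031]
ft_force: [-0.4, 0.2, -0.4]
opening: 0.997
move at present yaw x -24.26 y -20.03 z 15.20 cm
after turn x -24.17 y -20.13 z 15.20 cm
turn -0.004 pos [645.6  43.3 291. ] yaw 0.0308 open 0.9971047846683154 f [-0.4  0.2 -0.4] t 52.2
```

```bash
python3 -m inch '{"hand":[1,1,1,1,1,1,1,1,1,1,1,1,1],"delta_pos":[[0,0,0],[-2.42,-2.01,0],[-2.42,-2.01,0],[-2.42,-2.01,0],[-2.42,-2.01,0],[-2.42,-2.01,0],[-2.42,-2.01,0],[-2.42,-2.01,0],[-2.42,-2.01,0],[-2.42,-2.01,0],[-2.42,-2.01,0],[0,0,0],[0,0,0]],"turn":[-0.004,0,0,0,0,0,0,0,0,0,0,0,0]}'; python3 go.py 397 236.1 80 0.035; python3 m.py 18 |grep "z>85"
```

```text
t: 53.5
eef_pos: [396.7, 236.0, 290.4]
tcp_rot: [3.141, 0.001, 0.036]
ft_force: [-0.2, -0.3, 0.5]
opening: 1.004
move at present yaw x 0.03 y -0.01 z 15.14 cm
after turn x 0.03 y -0.01 z 15.14 cm
turn 0.001 pos [396.7 236.  290.4] yaw 0.0363 open 1.0036850958122725 f [-0.2 -0.3  0.5] t 53.5
top z>85 n 403 px [294 149] zmax 121.4 rect [644.8, 43.4, 46.7, 46.6, 88.5]
side z>85 n 395 px [256 196] zmax 123.4 rect [645.4, 49.9, 48.6, 41.7, -1.9]
side z>85 n 591 px [377 254] zmax 121.4 rect [399.1, 242.5, 46.8, 36.7, -24.2]
```

View pics/side18.png

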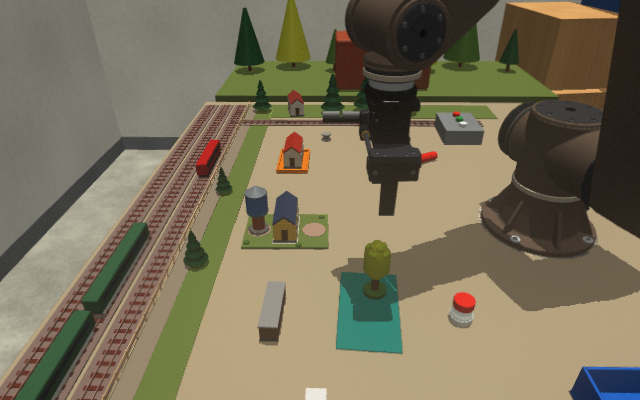

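Tower stands on its round (258,210), within ~1 mm of its original reading. Grip the tree (377,265).

```bash
python3 -m inch '{"hand":[1,1,1,1,1,1,1,1,1,1,1,1],"delta_pos":[[0,0,2],[0,0,2],[0,0,2],[0,0,2],[0,0,2],[0,0,2],[0,0,1.5],[0,0,1],[0,0,0.4],[0,0,0.1],[0,0,0],[0,0,0]],"turn":[0,0,0,0,0,0,0,0,0,0,0,0]}'; python3 -m inch '{"hand":[0.56,0.56,0.5,0.3,0.3,0.3,0.3,0.3,0.3,0.3],"delta_pos":[[0,0,0],[0,0,0],[0,0,0],[0,0,0],[0,0,0],[0,0,0],[0,0,0],[0,0,0],[0,0,0],[0,0,0]],"turn":[0,0,0,0,0,0,0,0,0,0]}'; python3 -m inch '{"hand":[0.3,0.3,0.3,0.3,0.3,0.3,0.3,0.3,0.3,0.3,0.3],"delta_pos":[[0,0,-0.5],[0,0,-1],[0,0,-2],[0,0,-2],[0,0,-2],[0,0,-2],[0,0,-2],[0,0,-2],[0,0,-1.5],[0,0,-0.5],[0,0,0]],"turn":[0,0,0,0,0,0,0,0,0,0,0]}'; python3 go.py 520.3 40.2 82 0.035
```

```text
t: 54.8
eef_pos: [397.2, 235.9, 141.3]
tcp_rot: [-3.141, -0.001, 0.035]
ft_force: [-0.3, 0.6, -0.3]
opening: 0.999
t: 55.8
eef_pos: [396.9, 235.8, 140.7]
tcp_rot: [3.141, 0.0, 0.035]
ft_force: [0.3, 0.4, -0.1]
opening: 0.496
t: 56.9
eef_pos: [396.9, 235.8, 296.5]
tcp_rot: [-3.141, -0.001, 0.035]
ft_force: [0.4, -0.6, -1.6]
opening: 0.495
move at present yaw x 11.66 y 19.98 z 15.55 cm
after turn x 11.65 y 19.98 z 15.55 cm
turn -0.000 pos [396.9 235.8 296.5] yaw 0.0348 open 0.49532883004072387 f [ 0.4 -0.6 -1.6] t 56.9
```

```bash
python3 -m inch '{"hand":[0.3,0.3,0.3,0.3,0.3,0.3,0.3,0.3,0.3,0.3,0.3,0.3,0.3,0.3],"delta_pos":[[0.5,1,0],[1.17,2,0],[1.17,2,0],[1.17,2,0],[1.17,2,0],[1.17,2,0],[1.17,2,0],[1.17,2,0],[1.17,2,0],[1.17,2,0],[0.63,0.98,0],[0,0,0],[0,0,0],[0,0,0]],"turn":[0,0,0,0,0,0,0,0,0,0,0,0,0,0]}'; python3 go.py 520.3 40.0 83.7 0.035; python3 -m inch '{"hand":[0.3,0.3,0.3,0.3,0.3,0.3,0.3,0.3,0.3,0.3,0.3,0.3,0.3],"delta_pos":[[0,0,1],[0,0,2],[0,0,2],[0,0,2],[0,0,2],[0,0,2],[0,0,1.5],[0,0,1],[0,0,0.7],[0,0,0.4],[0,0,0.2],[0,0,0],[0,0,0]],"turn":[0,0,0,0,0,0,0,0,0,0,0,0,0]}'; python3 go.py 520.3 40.0 83.7 0.035
```

```text
t: 58.3
eef_pos: [519.9, 40.8, 295.7]
tcp_rot: [-3.142, 0.0, 0.036]
ft_force: [-1.0, 0.9, -0.4]
opening: 0.498
move at present yaw x 0.04 y 0.08 z 15.30 cm
after turn x 0.04 y 0.08 z 15.30 cm
turn 0.001 pos [519.9  40.8 295.7] yaw 0.0355 open 0.49759182033099475 f [-1.   0.9 -0.4] t 58.3
t: 59.6
eef_pos: [520.6, 40.2, 148.2]
tcp_rot: [3.141, -0.001, 0.035]
ft_force: [-0.1, -0.2, -1.1]
opening: 0.498
move at present yaw x -0.03 y 0.02 z 0.55 cm
after turn x -0.03 y 0.02 z 0.55 cm
turn -0.000 pos [520.6  40.2 148.2] yaw 0.0348 open 0.4983081408608965 f [-0.1 -0.2 -1.1] t 59.6
```

```bash
python3 -m inch '{"hand":[0.3,0.3,0.3,0.3,0.3,0.3],"delta_pos":[[-0.03,0,0.2],[0,0,0.2],[0,0,0.13],[0,0,0],[0,0,0],[0,0,0]],"turn":[0,0,0,0,0,0]}';  python3 go.py 520.3 40 83.7 0.035; python3 m.py 19 >/dev/null;  python3 - <<'E'
import cv2
a=cv2.imread("pics/side19.png")[180:270,220:350]; cv2.imwrite("pics/s19z.png",cv2.resize(a,None,fx=6,fy=6,interpolation=2))
E
```

```text
t: 60.2
eef_pos: [520.2, 40.2, 142.7]
tcp_rot: [3.142, -0.0, 0.035]
ft_force: [-1.4, 0.6, 5.8]
opening: 0.497
move at present yaw x 0.01 y 0.02 z 0.00 cm
after turn x 0.01 y 0.02 z 0.00 cm
turn -0.000 pos [520.2  40.2 142.7] yaw 0.0348 open 0.4966192130737358 f [-1.4  0.6  5.8] t 60.2
```

View pics/s19z.png

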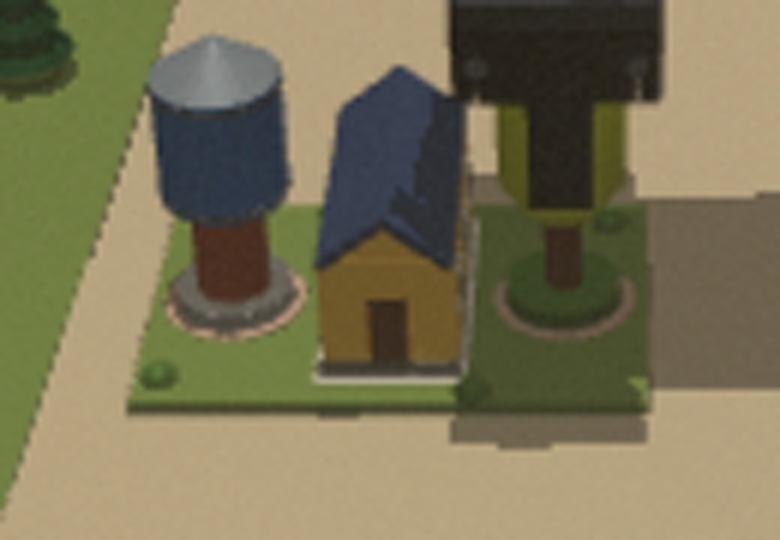

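Tree foot is centred on its round (565,295 zoom). Release, lift, and retreat back toward the robot's right to get a clear view.

```bash
python3 -m inch '{"hand":[0.6,0.8,0.8,0.8,0.9,0.9,0.9,0.9,0.9,0.9,1,1,1,1],"delta_pos":[[0,0,0],[0,0,0],[0,0,0],[0,0,0],[0,0,-1],[0,0,-2],[0,0,-2],[0,0,-2],[0,0,-2],[0,0,-2],[0,0,-2],[0,0,-2],[0,0,0],[0,0,0]],"turn":[0,0,0,0,0,0,0,0,0,0,0,0,0,0]}'; python3 -m inch '{"hand":[1,1,1,1,1,1,1,1,1,1,1,1],"delta_pos":[[-0.5,3,0],[-0.5,3,0],[-0.5,3,0],[-0.5,3,0],[-0.5,3,0],[-0.5,3,0],[-0.5,3,0],[-0.5,3,0],[-0.5,3,0],[-0.5,3,0],[0,0,0],[0,0,0]],"turn":[0,0,0,0,0,0,0,0,0,0,0,0]}'; python3 m.py 20 |grep -v "z>20"; python3 - <<'E'
import cv2
a=cv2.imread("pics/side20.png")[180:270,220:350]; cv2.imwrite("pics/s20z.png",cv2.resize(a,None,fx=6,fy=6,interpolation=2))
E
```

```text
t: 61.7
eef_pos: [519.9, 40.2, 292.7]
tcp_rot: [3.141, -0.001, 0.035]
ft_force: [0.2, -0.2, -0.4]
opening: 1.001
t: 62.9
eef_pos: [480.2, -261.4, 291.5]
tcp_rot: [-3.14, 0.001, 0.033]
ft_force: [0.3, 0.0, -0.2]
opening: 1.004
top mat n 3373 px [200 252] zmax 9.0 rect [410.3, 278.1, 188.6, 107.8, 86.4]
top tray n 870 px [434 181] zmax 15.3 rect [593.0, -308.9, 139.1, 87.6, 89.6]
top tile n 8080 px [318 120] zmax 30.0 rect [747.8, -0.1, 840.0, 76.9, 89.9]
top tile n 1411 px [304 191] zmax 13.5 rect [583.3, 40.8, 186.9, 126.4, 0.3]
top tile n 334 px [279 159] zmax 14.0 rect [640.7, 92.5, 69.7, 53.2, 22.5]
top z>60 n 44 px [245 103] zmax 85.5 rect [757.5, 159.0, 14.7, 10.9, -50.5]
top z>60 n 448 px [294 150] zmax 123.1 rect [645.1, 43.3, 47.1, 46.7, -0.1]
top z>60 n 787 px [449 175] zmax 78.5 rect [593.7, -309.5, 106.4, 42.1, -89.8]
top z>60 n 848 px [295 179] zmax 79.9 rect [583.2, 41.6, 105.7, 48.9, -87.7]
top z>60 n 382 px [295 205] zmax 122.0 rect [520.4, 40.3, 46.6, 45.0, 45.1]
top z>85 n 405 px [294 149] zmax 123.1 rect [645.1, 43.4, 47.1, 46.5, -0.1]
top z>85 n 369 px [294 205] zm
[... 197 characters left out ...]
89.8]
side tile n 6355 px [202 272] zmax 29.8 rect [748.5, 0.1, 839.8, 76.4, -89.9]
side tile n 1218 px [292 236] zmax 17.9 rect [583.3, 42.6, 187.5, 134.9, 1.0]
side z>60 n 285 px [293 143] zmax 81.1 rect [593.8, -308.1, 112.5, 49.4, -89.0]
side z>60 n 579 px [313 200] zmax 123.9 rect [520.4, 45.9, 44.2, 42.7, -0.1]
side z>60 n 612 px [256 201] zmax 123.4 rect [645.1, 50.3, 47.9, 41.1, 0.4]
side z>60 n 622 px [285 208] zmax 80.7 rect [582.6, 41.4, 111.2, 49.3, -88.4]
side z>60 n 87 px [191 238] zmax 87.2 rect [759.0, 162.6, 14.5, 12.4, 42.8]
side z>85 n 395 px [313 196] zmax 123.9 rect [520.3, 45.7, 43.8, 43.0, 1.2]
side z>85 n 391 px [256 196] zmax 123.4 rect [645.5, 50.1, 47.2, 40.7, 0.4]
```

View pics/s20z.png

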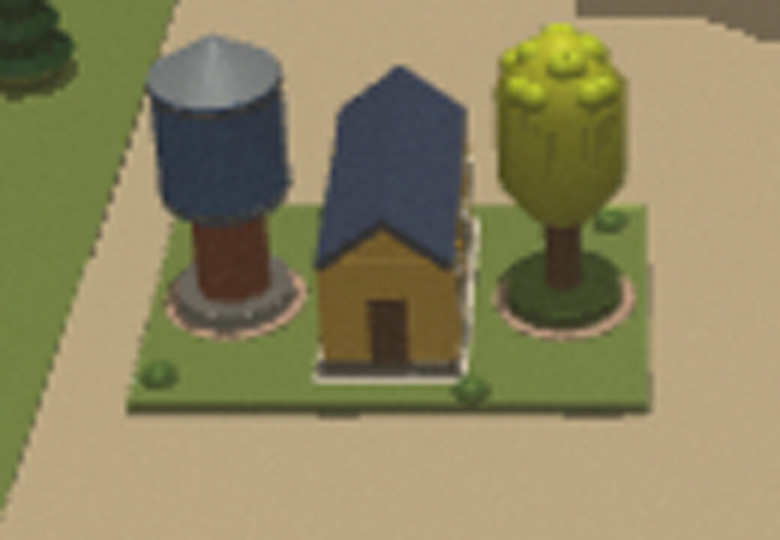

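View pics/top20.png

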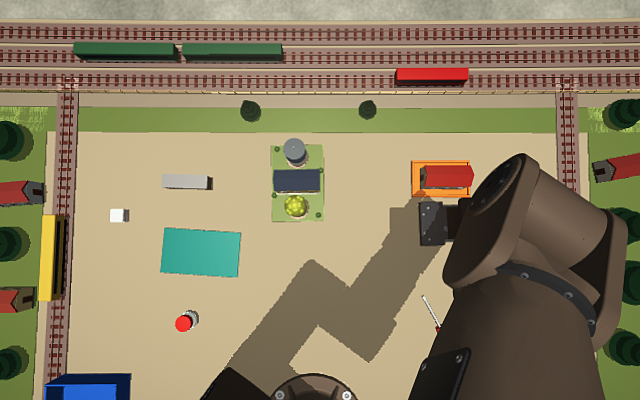

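View pics/side20.png

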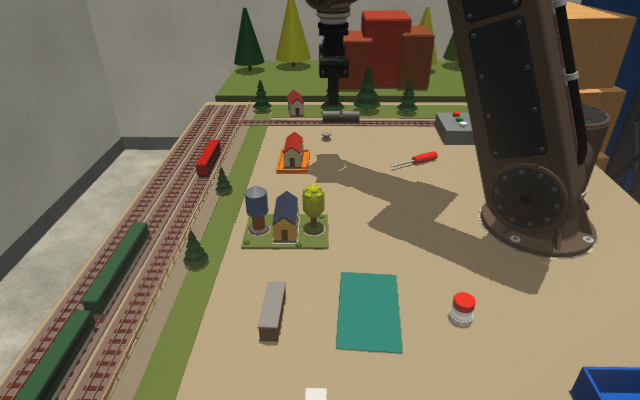

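Everything stands upright and in place: tower (258,210), new house (286,215), tree (313,210), old house in the tray (293,155). The wagon (272,310) has not moved, and the arm is clear.

```bash
python3 -c "
from cell import ticket
print(ticket.job_done())"
```

```text
the job is handed in; nothing more can be done
None
```

I handed the job in at about 63 s of the allowed 144 s, with the work done in the order you asked. The tower and then the tree went onto the mat, and the old house went into the tray. The new house then went onto the plot, lengthwise, and the tower and tree went back to their own gravel rounds.

**What the last pictures showed**
- **Everything upright:** the tower, tree and new house all stand straight, and the old house lies inside the tray. The wagon was never touched and looks unmoved.
- **New house:** its centre is within about 1 mm of the plot's measured centre, with a pale margin visible on the front and right sides. The margins looked uneven by 1 mm at most.
- **Tower and tree:** each is within about 1 mm of its round's centre as the top camera saw it.
- **Forces:** the wrist read at most about 6 N after each move, well under the limits.

**Where checks disagreed**
- **Cameras:** the two cameras differ by a few millimetres in y at tank height. I went by the arm's own pose and by comparing readings before and after.
- **House angle:** I set the house at 0.022 rad. Afterwards the roof fit read about 0.030 and the tile edges 0.012–0.020. The old house had read 0.031–0.034 by the same roof fit, so the leftover angle is at most about half a degree.
- **Plot fit:** once the new house stood there, refitting the plot's outline gave a meaningless result, because the house hides most of it. I discarded that result.

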